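# Bring the red cup round and nest it on the stack

### The arm

A 6-joint arm with a two-finger parallel gripper is mounted at the origin on the work surface. World frame = base frame: x ahead of the robot, y to its left, z up, the work surface at z = 0. Lengths are in mm, angles in degrees, forces in N, time in s.
With the tool pointing down it reaches from about 250 to 800 mm from the base axis. Payload 8.5 kg.
Tool frame: the origin (TCP) lies midway between the tips of the shut fingers; the grasp point (between the pads) lies 19 mm behind it (bot.grip_point_offset is the x of the grasp point in the tool frame, in mm); x points along the fingers, y is the direction in which the jaws open and shut, and the axes are right-handed (so a half turn about x gives the same grasp; the last joint's range is limited). The gripper opens to 85 mm and grips with 20 to 120 N. Pads are 22 mm wide; open, the fingers measure 114 mm over their backs; the gripper's body (76 mm by 85 mm) begins 54 mm behind the grasp point. The pads swing forward as they close: fully open they stand 13 mm farther back than shut.
Start: joints at [71.161, 13.648, -0.773, 75.585, 0, 90], TCP at [169.51, 496.835, 231.276] pointing down, gripper open.
Joint ranges: [-152.45, 152.45], [-59.26, 108.67], [-65.41, 83.53], [-104.44, 129.93], [-82.83, 76.93], [-180, 180]. Speed limits (degrees/s): [127.2, 127.2, 159.86, 180, 180, 180].

### API

Orientations are given as [roll, pitch, yaw] about the fixed x, y, z axes, in that order (R = Rz(yaw) Ry(pitch) Rx(roll)).
In Python, from bench import bot, read_camera, camera_model, workorder gives the robot as it stands.
- The arm moves only by the tool carry_out, never from a script. Its argument "moves" is a list of rows, each an object of numbers: "tx", "ty", "tz": the shift along the tool's x, y, z in mm; "ax", "ay", "az": the turn, a rotation vector about the tool's x, y, z in rad. A call has 1 to 8 rows; each row shifts and turns the commanded pose from where the row before left it, along the tool's axes as they then stand; what a row does not reach is not made up. A row lasts 1/10 s, in which the tool goes at most 50 mm and 8.59 degrees, less where a joint would pass 70% of its speed; a pose out of reach is approached as far as the arm can. A call with a gripper value outside its range is refused whole. "gripper" is the closure, from 0 (fully open) to 1 (shut), set as the call begins (left out, the last holds). The fingers move at their own pace and stop on an object; "squeeze" is the grip in N (left out, the last holds). Time passes only in rows, so rows that do not move let the fingers close. It gives the time, the measured TCP pose, the force and the opening at its end, in the units of the state.
- bot.observe(): the state, without advancing time (a new reading comes with each control period).
- read_camera(name): name is "scene" or "top" or "wrist"; returns the picture (420x560x3 uint8, red, green, blue); there is no depth.
- camera_model(name): a dict with "fovy" (degrees; the focal length in pixels is half the picture's height over the tangent of half this angle, whatever the lens; pixels are square), "cx", "cy" (the principal point, pixels), "R" (3x3) and "t" (3): a world point X has camera coordinates R X + t; the wrist camera has in their place "tool_from_camera" (4x4, takes a point from camera to tool coordinates, whose origin is the TCP and whose axes are the tool frame's). Camera axes: x right, y down, z forward; pixel columns grow to the right and rows downward; lengths in mm; the calibration is good to about 2 mm. A picture is of the moment at which its call begins: read the wrist's pose just before it. camera_model takes no time and is no camera call.
- workorder.hand_in(): hands the job in, once; it reports no verdict.
The state is a dict: "t": time; "qpos": joint angles; "joint_vel": joint speeds; "effort": joint torques, N m; "tool_pos": TCP position; "ee_rot": TCP orientation; "ft_force": force on the tool from outside, world axes, zero at the start; "ft_torque": the same for the moment, N m; "finger_gap": finger opening in mm.
Only numpy, scipy, OpenCV 4.12 (cv2) and the standard library are available. Lean on these libraries where they do the work, as an engineer would, in place of code of your own. Each camera call takes 0.05 s, during which the arm holds its last target.

### The job

Turn the carousel, pushing it round by its posts, until the red cup's bay is in the middle of the open side of the wire guard, and let it stop there. Then lift the red cup out and nest it upright in the grey cup on the bench, pressing it down with a light push (about 8 N, and well under 20 N) until it is snug but not jammed, and let go. Leave the other cups standing in their bays and do not disturb the oil can or hammer.

Things in the scene. Friction and masses are not known exactly. Their poses are not given: they have to be found in the camera images.
- carousel: Fixed carousel stand with a wire guard over it. Origin on the turntable's axis at bench height, z up; its -x axis points out of the middle of the guard's open side. Guard wires lie 165 mm above the bench, 60 to 178 mm from the axis, over all that is more than 78 degrees either side of the open side's middle; cups cannot be lifted out there. Uprights 178 mm from the axis at 84 and 180 degrees.
- deck (a point): Point on the turntable's axis at its upper face, 28 mm above the bench; turns with it (z up). Plywood disc, 330 mm diameter; hub 52 mm in diameter, 30 mm high. Five radial dividers (6 mm thick, 30 mm high, 26 to 144 mm from the axis) part it into five 72-degree bays; cups stand mid-bay, about 105 mm from the axis.
- turntable (a joint): Turning angle of the turntable since the start (rad), 0 at the start, growing anticlockwise seen from above. It turns either way without a stop, carrying the cups (one bay is empty), and stays where it is left: stiff bearing, about 2 N to push at a post.
- red_cup: The red cup to be moved: tapered, 118 mm tall, heavy closed foot 40 mm in diameter (most of the weight is in its lowest 30 mm), widening evenly to 58 mm at 80 mm up; above that a straight band, 59 mm in diameter, to the open top (34 mm deep, 4 mm wall). 0.13 to 0.25 kg. Grip it across the band. Origin: centre of its underside; z up its axis.
- stack: Foot of the stack, bolted to the bench: 100 mm square plate, 12 mm thick, carrying the grey base cup upright at its centre on a stiff rubber buffer. Origin: on the cup's axis at bench height, z up.
- stack_cup (a joint): How far the grey cup has sunk on its rubber buffer (m, 0 at rest, grows downward, stop at 0.010). It yields about 1 mm per 3 N: the red cup's weight alone hardly moves it, an 8 N push sinks it about 2.5 mm, 20 N over 6 mm; it springs back when let go.
- stack_rim (a point): Centre of the mouth of the grey cup, 98 mm above the bench, z up; moves with the cup. The cup is open upward with the same taper inside as the red cup outside; outside diameter up to 62 mm, wall 5 mm, 73 mm tall. When snug, the red cup's underside is about 45 to 51 mm below the rim, held by the taper alone, so feel for it.
- oil_can: Green oil can, 60 mm in diameter and 110 mm tall, standing behind the grey cup; leave alone. Origin: centre of its underside.
- hammer: Hammer lying on the bench to the right of the carousel; leave alone. Origin: on its underside.
- blue_cup: Blue tapered parts cup of the same shape and size as the red one, standing in another bay of the carousel; leave it in its bay. Origin: centre of its underside; z up its axis.
- yellow_cup: Yellow tapered parts cup of the same shape and size as the red one, standing in another bay of the carousel; leave it in its bay. Origin: centre of its underside; z up its axis.
- green_cup: Green tapered parts cup of the same shape and size as the red one, standing in another bay of the carousel; leave it in its bay. Origin: centre of its underside; z up its axis.
- post0 (a point): Upright aluminium push post 0 at the outer end of a divider: 16 mm diameter, from the turntable to 150 mm above the bench, 148 mm from the axis. The point is on its axis, 14 mm below its top. Posts stand 72 degrees apart, midway between bays.
- post1 (a point): Upright aluminium push post 1 at the outer end of a divider: 16 mm diameter, from the turntable to 150 mm above the bench, 148 mm from the axis. The point is on its axis, 14 mm below its top. Posts stand 72 degrees apart, midway between bays.
- post2 (a point): Upright aluminium push post 2 at the outer end of a divider: 16 mm diameter, from the turntable to 150 mm above the bench, 148 mm from the axis. The point is on its axis, 14 mm below its top. Posts stand 72 degrees apart, midway between bays.
- post3 (a point): Upright aluminium push post 3 at the outer end of a divider: 16 mm diameter, from the turntable to 150 mm above the bench, 148 mm from the axis. The point is on its axis, 14 mm below its top. Posts stand 72 degrees apart, midway between bays.
- post4 (a point): Upright aluminium push post 4 at the outer end of a divider: 16 mm diameter, from the turntable to 150 mm above the bench, 148 mm from the axis. The point is on its axis, 14 mm below its top. Posts stand 72 degrees apart, midway between bays.
There are look-alikes about, which are no part of the job. Several things have the shape of the green_cup; the one meant has the colours described above. Several things have the shape of the blue_cup; the one meant has the colours described above.

How it is judged (in metres and radians):
On the way, in this order (a step that is already met when the one before it is completed fails the run):
1. the red cup stands in its bay, within about 27 degrees of the middle of the guard's open side, and the turntable is at rest (x of red_cup in the frame of carousel below -0.075 m and y of red_cup in the frame of carousel between -0.05 and 0.05 m and velocity of joint turntable between -0.1 and 0.1 rad/s and z of red_cup in the frame of deck below 0.012 m and angle between red_cup's own z axis and vertical below 0.3 rad and horizontal distance between red_cup and deck between 0.07 and 0.135 m), for 0.3 s.
2. the red cup is lifted at least 60 mm off the turntable (z of red_cup in the frame of deck above 0.06 m), for 0.1 s.
3. the red cup, in the grey cup's mouth, is pressed down with a light push of more than about 4 N, sinking it over 1.2 mm (horizontal distance between red_cup and stack below 0.005 m and angle between red_cup's own z axis and vertical below 0.07 rad and z of red_cup in the frame of stack_rim between -0.055 and -0.043 m and value of joint stack_cup above 0.0012 m), for 0.1 s.
At the end, for the whole second after the job is handed in: The red cup is released, at rest and nested in the grey cup: axes within 5 mm, upright within 0.07 rad, its underside 43 to 55 mm below the grey rim. The other three cups stand upright (within 0.3 rad) in their bays on the turntable, 70 to 135 mm from its axis (horizontal distance between red_cup and stack below 0.005 m and angle between red_cup's own z axis and vertical below 0.07 rad and z of red_cup in the frame of stack_rim between -0.055 and -0.043 m and linear speed of red_cup below 0.02 m/s and z of each of blue_cup, yellow_cup, green_cup in the frame of deck below 0.012 m and angle between each of blue_cup, yellow_cup, green_cup's own z axis and vertical below 0.3 rad and horizontal distance between blue_cup and deck between 0.07 and 0.135 m and horizontal distance between yellow_cup and deck between 0.07 and 0.135 m and horizontal distance between green_cup and deck between 0.07 and 0.135 m); the robot touches nothing.
It fails at once if the red cup or anything else forces the grey cup down with more than about 20 N, sinking it over 6.8 mm (jammed) (value of joint stack_cup above 0.0068 m).
It fails at once if another cup is tipped or lifted out of its bay ((angle between blue_cup's own z axis and vertical above 0.5 rad or z of blue_cup in the frame of deck above 0.03 m) or (angle between yellow_cup's own z axis and vertical above 0.5 rad or z of yellow_cup in the frame of deck above 0.03 m) or (angle between green_cup's own z axis and vertical above 0.5 rad or z of green_cup in the frame of deck above 0.03 m)).
It fails at once if the oil can or the hammer is disturbed by more than 20 mm (distance of any of oil_can, hammer from where it was at the start of the episode above 0.02 m).
It also fails if it takes over 72 s, if anything falls off the work surface, if the arm or the gripper's body presses on something with over 40 N, if the wrist force passes 120 N, or if a joint passes its speed limit or range.

## Working session

There is one attempt and no reset: what is moved stays moved. The work goes in short steps, Python scripts to look and compute and a tool call to move; the robot and the scene stay as the last step left them, time stands still between calls to the robot, and variables do not carry over. Pictures are saved under pics/ and viewed, and the job is handed in when it is done.

Besides the shell and the picture viewer there is one more tool, called in YAML: its name, and indented under it one key for each argument. carry_out: Moves the arm, as the interface text tells. Its arguments: {"type":"object","properties":{"moves":{"type":"array"},"gripper":{"type":"number"},"squeeze":{"type":"number"}},"required":["moves"]}

```bash
ls; mkdir -p pics; python3 - <<'E'
from bench import bot, read_camera, camera_model, workorder
import cv2,numpy as np
print(bot.observe())
for n in ["scene","top","wrist"]:
    im=read_camera(n); cv2.imwrite(f"pics/{n}0.png",im[:,:,::-1]); print(n,camera_model(n))
print(bot.observe()['t'],bot.grip_point_offset)
E
```

```text
pics
{'t': 0.0, 'qpos': array([ 7.11622277e+01,  1.36817015e+01, -8.18291940e-01,  7.55855584e+01,
       -1.57676427e-03,  9.00015051e+01]), 'joint_vel': array([ 0.01044752, -0.06378271, -0.01047535, -0.03022331,  0.00875742,
       -0.10260358]), 'effort': array([-2.21305027e-04, -5.38780975e+01,  3.46436155e+01,  1.85658509e-02,
       -5.57448573e-05,  5.08685787e-06]), 'tool_pos': array([169.3838195 , 496.46241834, 230.66165895]), 'ee_rot': array([ -88.94262408,   89.91443368, -107.78190027]), 'ft_force': array([0.38495239, 1.06719676, 1.12384375]), 'ft_torque': array([ 0.01584269, -0.01522371, -0.02615688]), 'finger_gap': 85.31099536771079}
scene {'fovy': 43.37811660061238, 'cx': 281.8668658961938, 'cy': 210.0004720965902, 'R': array([[-0.44341177,  0.89630751, -0.00434211],
       [ 0.66883454,  0.32764598, -0.66731437],
       [-0.59669621, -0.2987992 , -0.7447635 ]]), 't': array([ 335.14459528, -240.01005585, 1842.09677802])}
top {'fovy': 51.02207796157339, 'cx': 279.6555579996049, 'cy': 213.58049056838084, 'R': array([[-2.26528360e-02, -9.99742163e-01, -1.56745555e-03],
       [-9.97141850e-01,  2.27068951e-02, -7.20591928e-02],
       [ 7.20762053e-02, -6.93695517e-05, -9.97399126e-01]]), 't': array([ -73.75335925,  540.09262927, 1304.2757015 ])}
wrist {'fovy': 70.57058254263032, 'cx': 279.3273428754967, 'cy': 205.12352801907093, 'tool_from_camera': array([[ 9.86795627e-04, -3.29187014e-01,  9.44264230e-01,
        -1.42763193e+02],
       [ 9.99999293e-01, -3.01458091e-04, -1.15013466e-03,
         4.20644826e-01],
       [ 6.63265487e-04,  9.44264697e-01,  3.29186484e-01,
        -8.49403018e+01],
       [ 0.00000000e+00,  0.00000000e+00,  0.00000000e+00,
         1.00000000e+00]])}
0.15 -18.700000000000003
```

View pics/scene0.png

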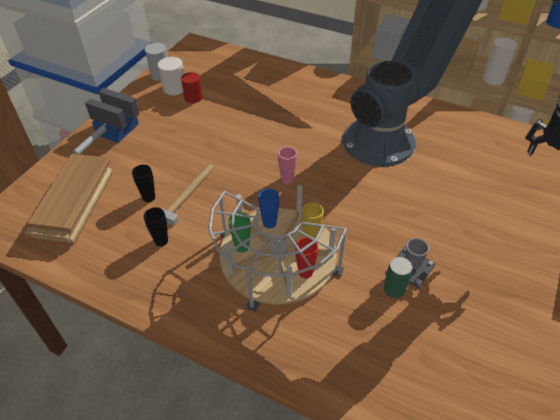

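View pics/top0.png

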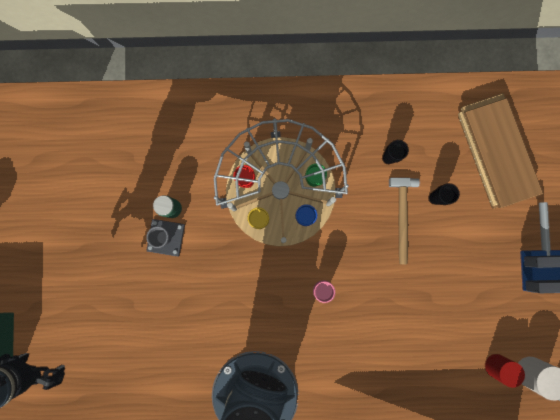

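View pics/wrist0.png

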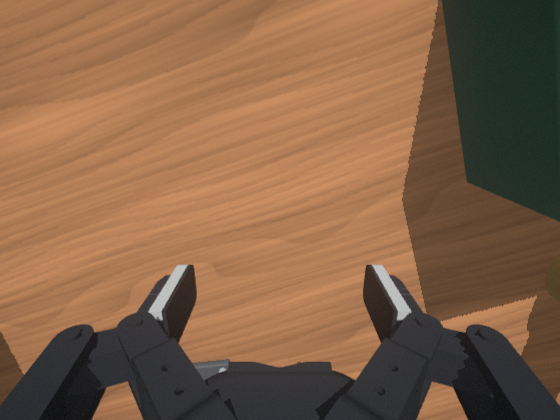

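```bash
cat > h.py <<'E'
from bench import bot, read_camera, camera_model, workorder
import cv2,numpy as np
from scipy.spatial.transform import Rotation as Ro
CM={n:camera_model(n) for n in("scene","top","wrist")}
def pose():
    o=bot.observe(); return np.array(o['tool_pos']),Ro.from_euler('xyz',o['ee_rot'],degrees=True).as_matrix()
def cam(n,ps=None):
    m=CM[n]; f=210/np.tan(np.radians(m['fovy']/2))
    if n=='wrist':
        T=np.array(m['tool_from_camera']);p,R=ps
        Rwc=R@T[:3,:3]; c=R@T[:3,3]+p
        return f,m['cx'],m['cy'],Rwc.T,-Rwc.T@c
    return f,m['cx'],m['cy'],np.array(m['R']),np.array(m['t'])
def ray(n,u,v,ps=None):
    f,cx,cy,R,t=cam(n,ps); d=R.T@np.array([(u-cx)/f,(v-cy)/f,1]); return -R.T@t,d/np.linalg.norm(d)
def onz(n,u,v,z,ps=None):
    c,d=ray(n,u,v,ps); return c+d*(z-c[2])/d[2]
def proj(n,X,ps=None):
    f,cx,cy,R,t=cam(n,ps); p=R@np.array(X,float)+t; return np.array([cx+f*p[0]/p[2],cy+f*p[1]/p[2]])
def tri(a,b):
    (c1,d1),(c2,d2)=a,b
    s=np.linalg.lstsq(np.c_[d1,-d2],c2-c1,rcond=None)[0]
    p,q=c1+s[0]*d1,c2+s[1]*d2; return (p+q)/2,np.linalg.norm(p-q)
def save(name,im,crop=None,k=1):
    if crop: x0,y0,x1,y1=crop; im=im[y0:y1,x0:x1]
    if k!=1: im=cv2.resize(im,None,fx=k,fy=k,interpolation=cv2.INTER_CUBIC)
    cv2.imwrite('pics/'+name+'.png',np.ascontiguousarray(im[:,:,::-1]))
E
python3 - <<'E'
import cv2
a=cv2.imread('pics/top0.png')[110:260,135:360]; cv2.imwrite('pics/top0c.png',cv2.resize(a,None,fx=3.5,fy=3.5,interpolation=cv2.INTER_CUBIC))
a=cv2.imread('pics/scene0.png')[140:315,200:440]; cv2.imwrite('pics/scene0c.png',cv2.resize(a,None,fx=3.3,fy=3.3,interpolation=cv2.INTER_CUBIC))
E
```

```text
(no output)
```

View pics/top0c.png

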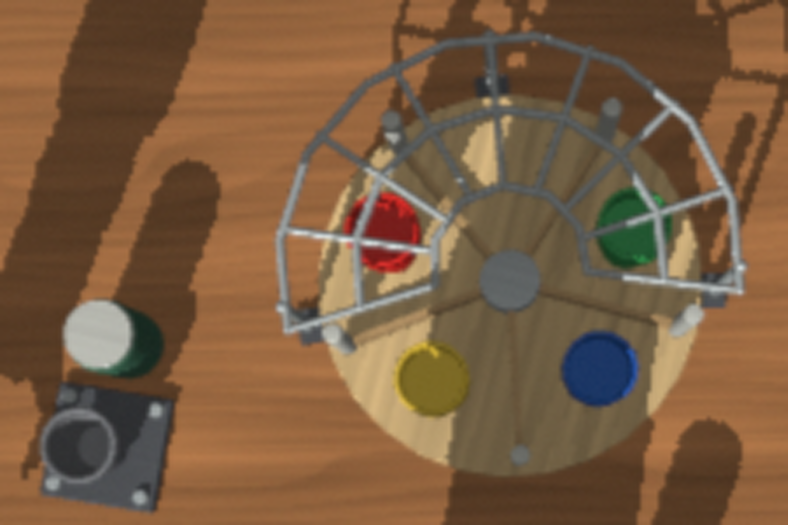

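View pics/scene0c.png

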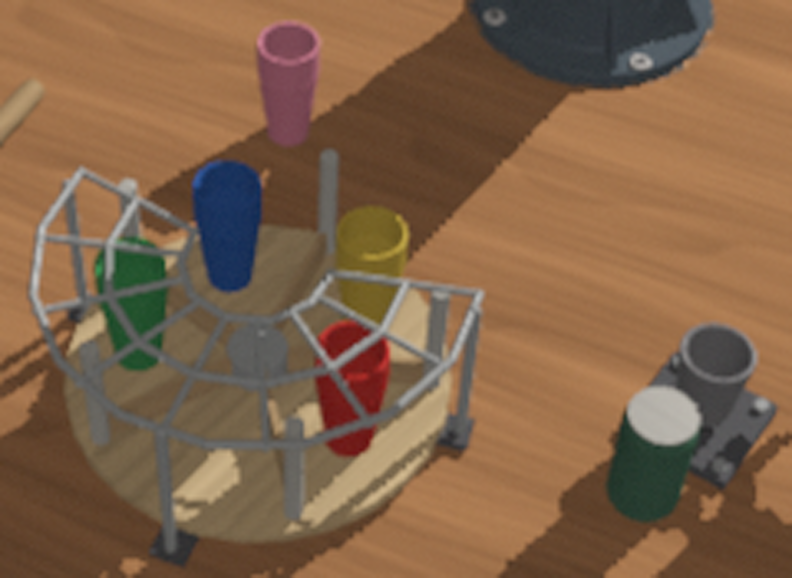

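The red cup is in the bay at top-view (244,176), under the guard. It is the only red one on the carousel; the other red item, at top (505,370), is a mug on the bench and not ours. The yellow cup is at (259,218), blue at (306,215), green at (316,175) and the grey stack cup at (157,237). Next I'll measure these from two views.

```bash
python3 - <<'E'
from h import *
t=lambda u,v:(135+u/3.5,110+v/3.5); s=lambda u,v:(200+u/3.3,140+v/3.3)
def T(name,a,b):
    p,e=tri(ray('top',*t(*a)),ray('scene',*s(*b))); print(name,p.round(1),'gap',e.round(1))
T('red mouth',(382,232),(353,347)); T('yellow',(431,379),(372,233)); T('blue',(600,369),(228,184));T('green',(633,227),(131,256))
T('grey rim',(78,446),(717,354)); T('oil can top',(98,335),(664,416))
T('postE',(519,455),(328,155)); T('postA',(337,338),(438,296)); T('postD',(688,318),(127,186)); T('postB',(393,122),(294,423));T('postC',(611,106),(90,345))
T('hub',(510,280),(260,330)); T('guard corner L',(288,330),(479,294)); T('guard corner R',(741,291),(82,173))
T('pink',(0,0),(0,0)) if 0 else None
print(onz('top',*t(510,280),58))
p,e=tri(ray('top',324,292),ray('scene',287.5,153));print('pink',p,e)
E
```

```text
red mouth [633.2  10.2 145.1] gap 2.8
yellow [517.2 -25.7 143.7] gap 3.2
blue [ 521.7 -156.9  145.8] gap 3.8
green [ 631.9 -186.5  152. ] gap 0.9
grey rim [472.7 262.9  93.7] gap 2.5
oil can top [561.  243.7 106.4] gap 3.9
postE [456.8 -93.3 149.5] gap 1.9
postA [551.3  47.7 138.3] gap 3.3
postD [ 561.  -229.   146.7] gap 2.0
postB [7.197e+02 5.000e-01 1.469e+02] gap 4.0
postC [ 726.9 -170.7  153.5] gap 3.6
hub [601.4 -88.3  76.3] gap 5.0
guard corner L [556.   82.3 164.1] gap 3.4
guard corner R [ 577.9 -265.3  162.4] gap 4.9
[604.70860114 -90.66966021  58.        ]
pink [ 311.73406101 -201.50207033  117.49593994] 3.161094302854044
```

```bash
python3 - <<'E'
from h import *
from scipy.optimize import least_squares
P=np.array([[456.8,-93.3],[551.3,47.7],[561,-229],[719.7,.5],[726.9,-170.7]])
r=least_squares(lambda q:np.hypot(*(P-q[:2]).T)-148,[604,-90]); c=r.x; print(c,r.fun.round(1))
for n,p in dict(E=P[0],A=P[1],D=P[2],B=P[3],C=P[4],red=(633.2,10.2),yel=(517.2,-25.7),blue=(521.7,-156.9),green=(631.9,-186.5),gL=(556,82.3),gR=(577.9,-265.3)).items():
    d=np.array(p)-c; print(n,np.hypot(*d).round(1),(np.degrees(np.arctan2(d[1],d[0]))%360).round(1))
# guard corners by top camera at z165
t=lambda u,v:(135+u/3.5,110+v/3.5)
for q in [(288,330),(741,291)]:
    d=onz('top',*t(*q),165)[:2]-c;print(np.hypot(*d),np.degrees(np.arctan2(d[1],d[0]))%360)
print(pose()[1].round(3))
E
```

```text
[604.00533195 -89.29227201] [-0.7 -1.2 -1.8 -1.5 -0.6]
E 147.3 181.6
A 146.8 111.0
D 146.2 252.9
B 146.5 37.8
C 147.4 326.5
red 103.7 73.6
yel 107.6 143.8
blue 106.5 219.4
green 101.1 286.0
gL 178.2 105.6
gR 177.9 261.6
176.41480732713796 105.60673621566356
179.7276793616715 261.8925807310712
[[-0.     0.323  0.946]
 [-0.001  0.946 -0.323]
 [-1.    -0.001  0.   ]]
```

carry_out:
  moves:
    - {"ty":-30.5,"tz":32.5}
    - {"ty":-30.5,"tz":32.5}
    - {"ty":-30.5,"tz":32.5}
    - {"ty":-30.5,"tz":32.5}
    - {"ty":-30.5,"tz":32.5}
    - {"ty":-30.5,"tz":32.5}
    - {"ty":-30.5,"tz":32.5}
  gripper: 1
  squeeze: 20

```text
schema error: expected keys tx, ty, tz, ax, ay, az
```

carry_out:
  moves:
    - {"ty":-30.5,"tz":32.5}
    - {"ty":-30.5,"tz":32.5}
    - {"ty":-30.5,"tz":32.5}
    - {"ty":-30.5,"tz":32.5}
    - {"ty":-30.5,"tz":32.5}
    - {"ty":-30.5,"tz":32.5}
    - {"ty":-30.5,"tz":32.5,"ax":-0.1}
    - {}

```text
schema error: expected keys tx, ty, tz, ax, ay, az
```

```bash
python3 - <<'E'
from h import *
o=bot.observe();print(o['t'],o['qpos'].round(1),o['finger_gap'],o['ft_force'])
ps=pose();print(ps[0],ps[1].round(3))
im=read_camera('wrist');save('w1',im);
im=read_camera('top');save('t1',im,(180,100,380,290),3)
E
```

```text
0.15 [71.2 13.7 -0.8 75.6 -0.  90. ] 85.38809240413681 [ 0.56593825 -1.11295922 -0.60186351]
[169.42188086 496.55535369 230.82485717] [[-0.     0.323  0.946]
 [-0.001  0.946 -0.323]
 [-1.    -0.001  0.   ]]
```

All six keys are required in each row.

carry_out:
  moves:
    - {"tx":0,"ty":-30.5,"tz":32.5,"ax":0,"ay":0,"az":0}
    - {"tx":0,"ty":-30.5,"tz":32.5,"ax":0,"ay":0,"az":0}
    - {"tx":0,"ty":-30.5,"tz":32.5,"ax":0,"ay":0,"az":0}
    - {"tx":0,"ty":-30.5,"tz":32.5,"ax":0,"ay":0,"az":0}
    - {"tx":0,"ty":-30.5,"tz":32.5,"ax":0,"ay":0,"az":0}
    - {"tx":0,"ty":-30.5,"tz":32.5,"ax":0,"ay":0,"az":0}
    - {"tx":0,"ty":-30.5,"tz":32.5,"ax":0,"ay":0,"az":0}
  gripper: 1
  squeeze: 20

```text
t: 0.95
tool_pos: [316.3, 219.7, 231.4]
ee_rot: [42.8, 90.0, 24.0]
ft_force: [0.7, 0.9, -0.1]
finger_gap: 0.0
```

carry_out:
  moves:
    - {"tx":0,"ty":-30.5,"tz":32.5,"ax":0,"ay":0,"az":0}
    - {"tx":0,"ty":-30.5,"tz":32.5,"ax":0,"ay":0,"az":0}
    - {"tx":0,"ty":-30.5,"tz":32.5,"ax":0,"ay":0,"az":0}
    - {"tx":0,"ty":-30.5,"tz":32.5,"ax":0,"ay":0,"az":0}
    - {"tx":0,"ty":-30.5,"tz":32.5,"ax":0,"ay":0,"az":0}
    - {"tx":0,"ty":-30.5,"tz":32.5,"ax":0,"ay":0,"az":0}
    - {"tx":0,"ty":-30.5,"tz":32.5,"ax":-0.1,"ay":0,"az":0}
    - {"tx":0,"ty":0,"tz":0,"ax":0,"ay":0,"az":0}

```text
t: 1.75
tool_pos: [464.3, -58.2, 230.9]
ee_rot: [-50.7, 89.9, -63.9]
ft_force: [-0.2, 0.5, 0.5]
finger_gap: -0.1
```

```bash
python3 - <<'E'
from h import *
o=bot.observe();print(o['t'],o['qpos'].round(1),o['finger_gap'],o['ft_force'])
ps=pose();print(ps[0],ps[1].round(3))
im=read_camera('wrist');save('w1',im);
im=read_camera('top');save('t1',im,(180,100,380,290),3)
E
```

```text
1.75 [-7.1  8.  -8.  73.9 -0.1  6. ] -0.08750590774574367 [-0.23970179  0.50789221  0.48133431]
[464.25415411 -58.19538276 230.86326975] [[ 0.001  0.227  0.974]
 [-0.001  0.974 -0.227]
 [-1.    -0.001  0.001]]
```

View pics/w1.png

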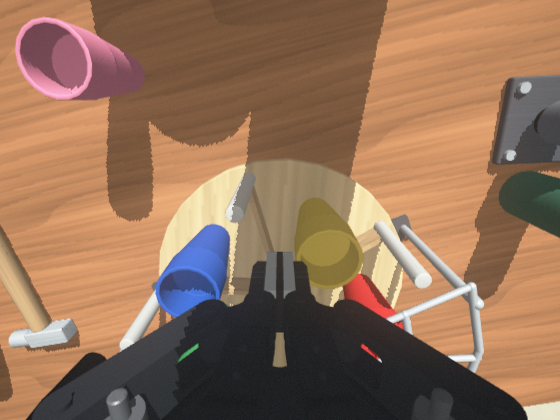

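View pics/t1.png

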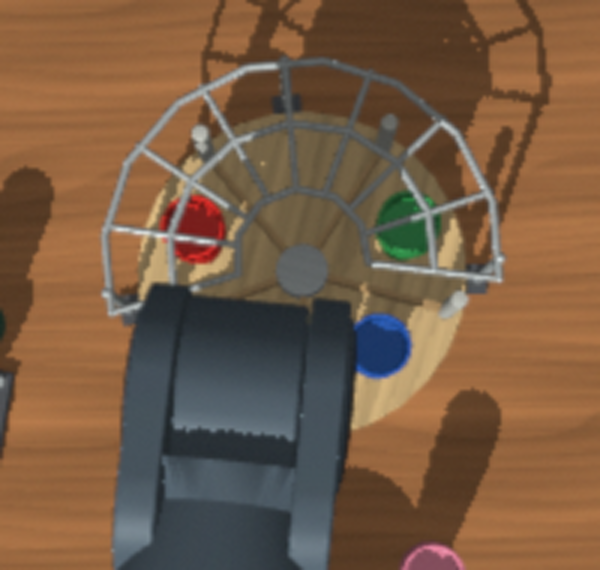

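The shut pads are at (280,270), with post E ahead at (237,213) and the yellow cup mouth clear to the right at (330,258). I'll descend beside post E.

carry_out:
  moves:
    - {"tx":35,"ty":0,"tz":-7,"ax":0,"ay":0,"az":0}
    - {"tx":35,"ty":0,"tz":0,"ax":0,"ay":0,"az":0}
    - {"tx":30,"ty":0,"tz":0,"ax":0,"ay":0,"az":0}
    - {"tx":13,"ty":0,"tz":0,"ax":0,"ay":0,"az":0}
    - {"tx":0,"ty":-4,"tz":0,"ax":-0.027,"ay":0,"az":0}
    - {"tx":0,"ty":-6,"tz":0,"ax":-0.04,"ay":0,"az":0}
    - {"tx":0,"ty":-6,"tz":0,"ax":-0.04,"ay":0,"az":0}
    - {"tx":0,"ty":-6,"tz":0,"ax":-0.04,"ay":0,"az":0}

```text
t: 2.65
tool_pos: [450.9, -72.8, 118.5]
ee_rot: [119.9, 90.0, 115.4]
ft_force: [0.4, 4.7, -1.2]
finger_gap: 0.1
```

```bash
python3 - <<'E'
from h import *
o=bot.observe();ps=pose();print(o['t'],ps[0],ps[1].round(3),o['ft_force'],o['qpos'].round(1))
d=ps[0][:2]-[604,-89.5];print(np.hypot(*d),np.degrees(np.arctan2(d[1],d[0]))%360)
im=read_camera('wrist');save('w2',im);
E
```

```text
2.65 [450.93228331 -72.82072258 118.46811164] [[-0.     0.079  0.997]
 [ 0.001  0.997 -0.079]
 [-1.     0.001 -0.   ]] [ 0.42408214  4.74640058 -1.18154316] [ -9.2  11.1 -21.6  57.4   0.   -4.7]
153.97377759792653 173.78120640962084
```

View pics/w2.png

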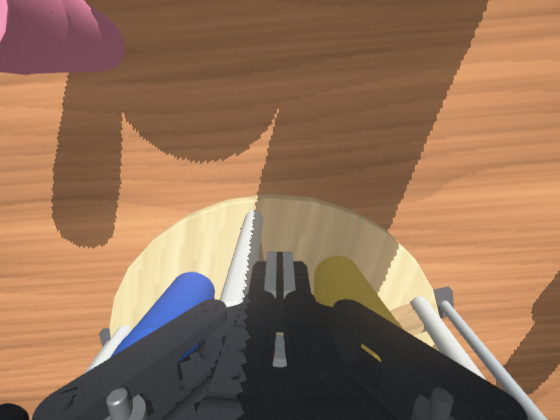

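carry_out:
  moves:
    - {"tx":0,"ty":-6,"tz":1,"ax":-0.04,"ay":0,"az":0}
    - {"tx":0,"ty":-8,"tz":1,"ax":-0.0535,"ay":0,"az":0}
    - {"tx":0,"ty":-8,"tz":1,"ax":-0.0535,"ay":0,"az":0}
    - {"tx":0,"ty":-8,"tz":0.5,"ax":-0.0535,"ay":0,"az":0}
    - {"tx":0,"ty":-8,"tz":0,"ax":-0.0535,"ay":0,"az":0}
    - {"tx":0,"ty":-8,"tz":0,"ax":-0.0535,"ay":0,"az":0}
    - {"tx":0,"ty":-8,"tz":0,"ax":-0.0535,"ay":0,"az":0}
    - {"tx":0,"ty":-4,"tz":0,"ax":-0.0267,"ay":0,"az":0}

```text
t: 3.5
tool_pos: [459.7, -130.7, 118.4]
ee_rot: [124.9, 90.0, 142.5]
ft_force: [-1.3, 0.8, 0.2]
finger_gap: -0.3
```

```bash
python3 - <<'E'
from h import *
o=bot.observe();ps=pose();print(o['t'],ps[0],ps[1].round(3),o['ft_force'],o['qpos'].round(1))
d=ps[0][:2]-[604,-89.5];print(np.hypot(*d),np.degrees(np.arctan2(d[1],d[0]))%360)
im=read_camera('wrist');save('w3',im);
im=read_camera('scene');save('s3',im,(180,140,420,320),3);
E
```

```text
3.5 [ 459.65012838 -130.68823473  118.40017761] [[-0.001 -0.303  0.953]
 [ 0.     0.953  0.303]
 [-1.     0.001 -0.   ]] [-1.2999245   0.77459265  0.24417151] [-15.9  13.  -19.   58.    0.  -33.5]
150.11114587644164 195.92536276263772
```

View pics/w3.png

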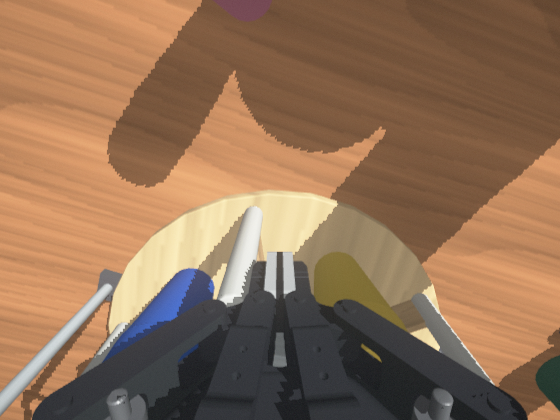

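View pics/s3.png

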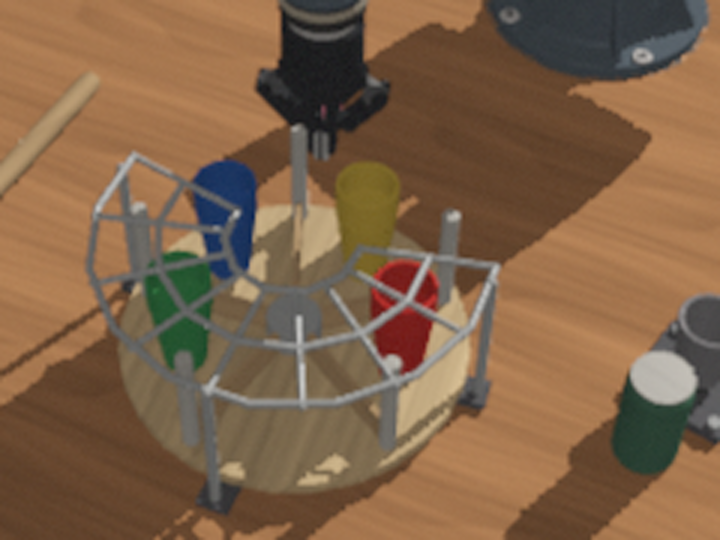

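carry_out:
  moves:
    - {"tx":0,"ty":-5,"tz":0,"ax":-0.033,"ay":0,"az":0}
    - {"tx":0,"ty":-8,"tz":0,"ax":-0.053,"ay":0,"az":0}
    - {"tx":0,"ty":-8,"tz":0,"ax":-0.053,"ay":0,"az":0}
    - {"tx":0,"ty":-8,"tz":0,"ax":-0.053,"ay":0,"az":0}
    - {"tx":0,"ty":-8,"tz":0,"ax":-0.053,"ay":0,"az":0}
    - {"tx":0,"ty":-8,"tz":0,"ax":-0.053,"ay":0,"az":0}
    - {"tx":0,"ty":-8,"tz":0,"ax":-0.053,"ay":0,"az":0}
    - {"tx":0,"ty":-8,"tz":0,"ax":-0.053,"ay":0,"az":0}

```text
t: 4.4
tool_pos: [487.8, -184.4, 118.4]
ee_rot: [113.1, 89.9, 153.8]
ft_force: [-1.3, 0.9, 1.2]
finger_gap: 0.1
```

carry_out:
  moves:
    - {"tx":0,"ty":-8,"tz":0,"ax":-0.053,"ay":0,"az":0}
    - {"tx":0,"ty":-8,"tz":0,"ax":-0.053,"ay":0,"az":0}
    - {"tx":0,"ty":-8,"tz":0,"ax":-0.053,"ay":0,"az":0}
    - {"tx":0,"ty":-6,"tz":0,"ax":-0.03,"ay":0,"az":0}
    - {"tx":0,"ty":0,"tz":0,"ax":0,"ay":0,"az":0}

```text
t: 4.9
tool_pos: [509.8, -206.0, 118.4]
ee_rot: [-90.4, 90.0, -38.9]
ft_force: [-0.4, -0.0, 0.5]
finger_gap: -0.1
```

```bash
python3 - <<'E'
from h import *
o=bot.observe();ps=pose();print(o['t'],ps[0],ps[1].round(3),o['ft_force'],o['qpos'].round(1))
d=ps[0][:2]-[604,-89.5];print(np.hypot(*d),np.degrees(np.arctan2(d[1],d[0]))%360)
im=read_camera('wrist');save('w4',im);
im=read_camera('scene');save('s4',im,(180,140,420,320),3);
E
```

```text
4.9 [ 509.80265364 -205.98308931  118.37489073] [[ 0.    -0.782  0.623]
 [-0.     0.623  0.782]
 [-1.    -0.    -0.   ]] [-0.44698797 -0.03718913  0.51225417] [-22.   19.5  -9.5  60.9  -0.  -73.5]
149.80470672394455 231.03828370439078
```

View pics/w4.png

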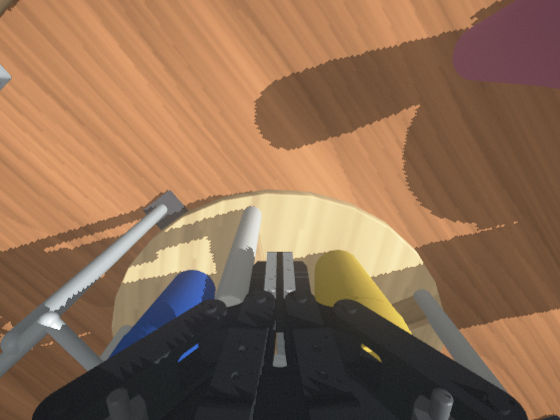

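View pics/s4.png

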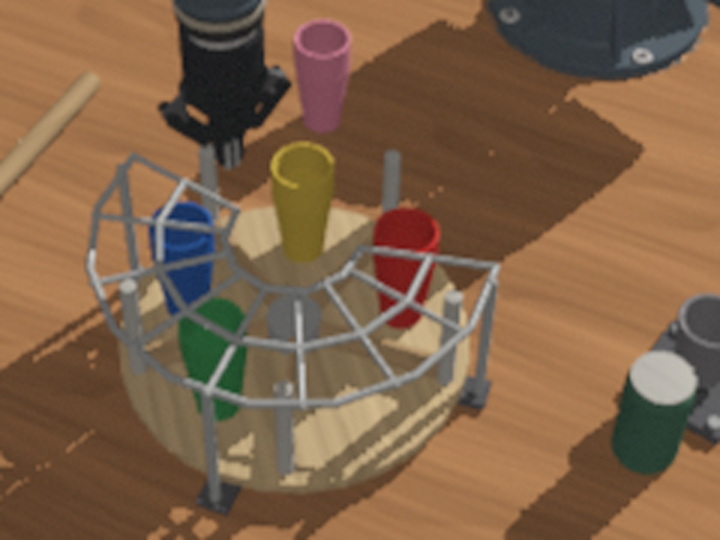

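```bash
python3 - <<'E'
from h import *
c=np.array([604,-89.5])
for n,(u,v),z in [('A',(392,155),150),('E',(209,150),150),('red',(406,228),146),('yel',(302,160),146)]:
    p=onz('scene',180+u/3,140+v/3,z)[:2]; d=p-c; print(n,p.round(1),np.hypot(*d).round(1),(np.degrees(np.arctan2(d[1],d[0]))%360).round(1))
E
```

```text
A [459.6 -56.2] 148.2 167.0
E [ 528.7 -212.2] 143.9 238.5
red [533.1  -9.2] 107.1 131.4
yel [ 498.7 -130.2] 112.9 201.1
```

carry_out:
  moves:
    - {"tx":0,"ty":8,"tz":0,"ax":0,"ay":0,"az":0}
    - {"tx":-40,"ty":0,"tz":0,"ax":0,"ay":0,"az":0}
    - {"tx":-40,"ty":0,"tz":0,"ax":0,"ay":0,"az":0}
    - {"tx":-32,"ty":0,"tz":0,"ax":0,"ay":0,"az":0}
    - {"tx":0,"ty":35,"tz":30,"ax":0,"ay":0,"az":0}
    - {"tx":0,"ty":35,"tz":30,"ax":0,"ay":0,"az":0}
    - {"tx":0,"ty":35,"tz":30,"ax":0,"ay":0,"az":0}
    - {"tx":0,"ty":34,"tz":31,"ax":0,"ay":0,"az":0}

```text
t: 5.8
tool_pos: [468.0, -18.7, 230.5]
ee_rot: [-45.9, 90.0, 5.5]
ft_force: [1.7, 0.6, -0.2]
finger_gap: 0.0
```

carry_out:
  moves:
    - {"tx":0,"ty":0,"tz":0,"ax":0.138,"ay":0,"az":0}
    - {"tx":0,"ty":0,"tz":0,"ax":0.138,"ay":0,"az":0}
    - {"tx":0,"ty":0,"tz":0,"ax":0.138,"ay":0,"az":0}
    - {"tx":0,"ty":0,"tz":0,"ax":0.138,"ay":0,"az":0}
    - {"tx":0,"ty":0,"tz":0,"ax":0.138,"ay":0,"az":0}
    - {"tx":0,"ty":0,"tz":0,"ax":0.138,"ay":0,"az":0}
    - {"tx":0,"ty":0,"tz":0,"ax":0.138,"ay":0,"az":0}
    - {"tx":0,"ty":0,"tz":0,"ax":0.138,"ay":0,"az":0}

```text
t: 6.6
tool_pos: [468.7, -20.1, 230.3]
ee_rot: [-156.2, 90.0, -168.3]
ft_force: [0.1, 0.1, -0.7]
finger_gap: -0.0
```

carry_out:
  moves:
    - {"tx":0,"ty":0,"tz":0,"ax":0.138,"ay":0,"az":0}
    - {"tx":0,"ty":0,"tz":0,"ax":0.138,"ay":0,"az":0}
    - {"tx":0,"ty":0,"tz":0,"ax":0,"ay":0,"az":0}

```text
t: 6.9
tool_pos: [468.8, -20.1, 230.3]
ee_rot: [-143.7, 90.0, -171.4]
ft_force: [-0.1, 0.7, -0.1]
finger_gap: 0.1
```

```bash
python3 - <<'E'
from h import *
o=bot.observe();ps=pose();print(o['t'],ps[0],ps[1].round(3),o['ft_force'],o['qpos'].round(1))
d=ps[0][:2]-[604,-89.5];print(np.hypot(*d),np.degrees(np.arctan2(d[1],d[0]))%360)
im=read_camera('wrist');save('w5',im);
E
```

```text
6.9 [468.78445395 -20.1334094  230.33046366] [[-0.     0.465  0.885]
 [-0.     0.885 -0.465]
 [-1.    -0.    -0.   ]] [-0.14453269  0.71681435 -0.14472242] [-2.5  8.2 -7.9 73.9 -0.  25.3]
151.97028586795673 152.84183574659218
```

View pics/w5.png

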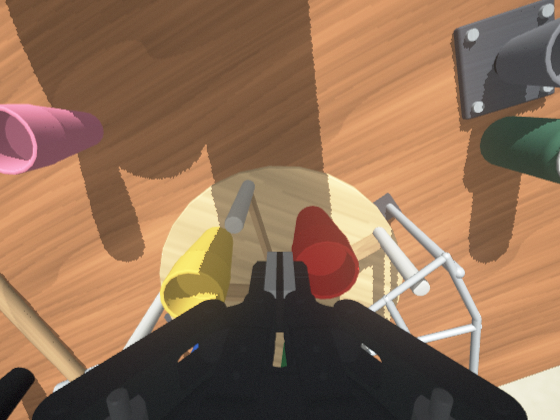

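carry_out:
  moves:
    - {"tx":40,"ty":0,"tz":0,"ax":0,"ay":0,"az":0}
    - {"tx":40,"ty":0,"tz":0,"ax":0,"ay":0,"az":0}
    - {"tx":22,"ty":0,"tz":0,"ax":0,"ay":0,"az":0}
    - {"tx":10,"ty":0,"tz":0,"ax":0,"ay":0,"az":0}
    - {"tx":0,"ty":-5,"tz":1,"ax":-0.033,"ay":0,"az":0}
    - {"tx":0,"ty":-5,"tz":1,"ax":-0.033,"ay":0,"az":0}
    - {"tx":0,"ty":-5,"tz":1,"ax":-0.033,"ay":0,"az":0}
    - {"tx":0,"ty":-5,"tz":0,"ax":-0.033,"ay":0,"az":0}

```text
t: 7.75
tool_pos: [464.6, -39.8, 119.2]
ee_rot: [35.3, 89.9, 15.5]
ft_force: [1.3, 2.4, -1.0]
finger_gap: 0.2
```

carry_out:
  moves:
    - {"tx":0,"ty":-8,"tz":0.5,"ax":-0.053,"ay":0,"az":0}
    - {"tx":0,"ty":-8,"tz":0,"ax":-0.053,"ay":0,"az":0}
    - {"tx":0,"ty":-8,"tz":0,"ax":-0.053,"ay":0,"az":0}
    - {"tx":0,"ty":-8,"tz":0,"ax":-0.053,"ay":0,"az":0}
    - {"tx":0,"ty":-8,"tz":0,"ax":-0.053,"ay":0,"az":0}
    - {"tx":0,"ty":-8,"tz":0,"ax":-0.053,"ay":0,"az":0}
    - {"tx":0,"ty":-8,"tz":0,"ax":-0.053,"ay":0,"az":0}
    - {"tx":0,"ty":-8,"tz":0,"ax":-0.053,"ay":0,"az":0}

```text
t: 8.55
tool_pos: [454.9, -102.8, 119.4]
ee_rot: [4.2, 89.9, 8.8]
ft_force: [1.4, 2.2, -0.3]
finger_gap: 0.2
```

```bash
python3 - <<'E'
from h import *
o=bot.observe();ps=pose();print(o['t'],ps[0],ps[1].round(3),o['ft_force'],o['qpos'].round(1))
d=ps[0][:2]-[604,-89.5];print(np.hypot(*d),np.degrees(np.arctan2(d[1],d[0]))%360)
im=read_camera('scene');save('s6',im,(180,140,420,320),3);
E
```

```text
8.55 [ 454.86751331 -102.80129146  119.36147049] [[ 0.002 -0.08   0.997]
 [ 0.     0.997  0.08 ]
 [-1.     0.     0.002]] [ 1.43772282  2.17546234 -0.26489116] [-12.8  11.8 -20.5  57.6   0.  -17.3]
149.72449011654197 185.09678743363298
```

View pics/s6.png

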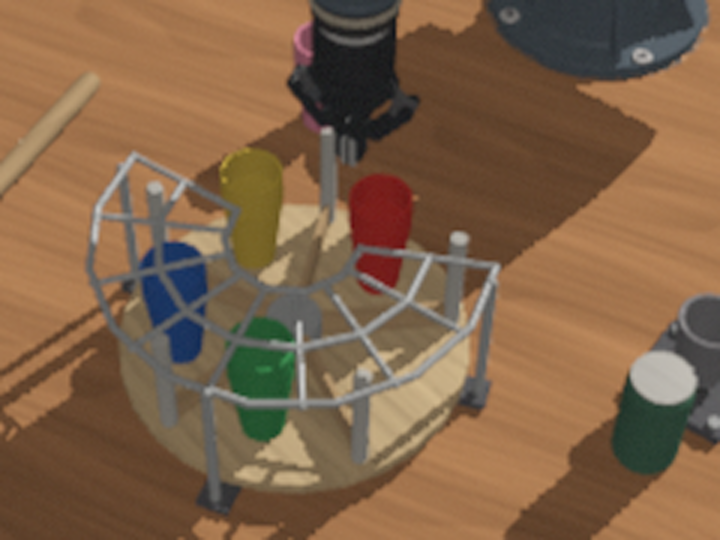

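carry_out:
  moves:
    - {"tx":0,"ty":-5,"tz":0,"ax":-0.033,"ay":0,"az":0}
    - {"tx":0,"ty":-8,"tz":0,"ax":-0.053,"ay":0,"az":0}
    - {"tx":0,"ty":-8,"tz":0,"ax":-0.053,"ay":0,"az":0}
    - {"tx":0,"ty":-8,"tz":0,"ax":-0.053,"ay":0,"az":0}
    - {"tx":0,"ty":-8,"tz":0,"ax":-0.053,"ay":0,"az":0}
    - {"tx":0,"ty":-8,"tz":0,"ax":-0.053,"ay":0,"az":0}
    - {"tx":0,"ty":-8,"tz":0,"ax":-0.053,"ay":0,"az":0}
    - {"tx":0,"ty":-8,"tz":0,"ax":-0.053,"ay":0,"az":0}

```text
t: 9.4
tool_pos: [469.5, -161.3, 119.0]
ee_rot: [-2.5, 89.9, 25.1]
ft_force: [0.6, 1.8, 0.7]
finger_gap: 0.1
```

carry_out:
  moves:
    - {"tx":0,"ty":-6,"tz":0,"ax":-0.04,"ay":0,"az":0}
    - {"tx":0,"ty":-4,"tz":0,"ax":-0.027,"ay":0,"az":0}
    - {"tx":0,"ty":0,"tz":0,"ax":0,"ay":0,"az":0}
    - {"tx":0,"ty":0,"tz":0,"ax":0,"ay":0,"az":0}
    - {"tx":0,"ty":5,"tz":0,"ax":0,"ay":0,"az":0}
    - {"tx":-40,"ty":0,"tz":0,"ax":0,"ay":0,"az":0}
    - {"tx":-40,"ty":0,"tz":0,"ax":0,"ay":0,"az":0}
    - {"tx":-40,"ty":0,"tz":0,"ax":0,"ay":0,"az":0}

```text
t: 10.2
tool_pos: [470.6, -165.4, 239.8]
ee_rot: [139.0, 90.0, 170.3]
ft_force: [1.6, -0.4, -0.4]
finger_gap: -0.1
```

```bash
python3 - <<'E'
from h import *
o=bot.observe();ps=pose();print(o['t'],ps[0],ps[1].round(3),o['ft_force'],o['qpos'].round(1))
d=ps[0][:2]-[604,-89.5];print(np.hypot(*d),np.degrees(np.arctan2(d[1],d[0]))%360)
im=read_camera('scene');save('s7',im,(180,140,420,320),3);save('s7f',im)
im=read_camera('wrist');save('w7',im)
E
```

```text
10.2 [ 470.64614641 -165.3561094   239.80685476] [[-0.001 -0.519  0.855]
 [ 0.     0.855  0.519]
 [-1.     0.    -0.   ]] [ 1.55235967 -0.43210619 -0.4143692 ] [-19.4  10.9  -3.1  76.   -0.  -50.6]
153.4190327179158 209.63265945179447
```

View pics/s7.png

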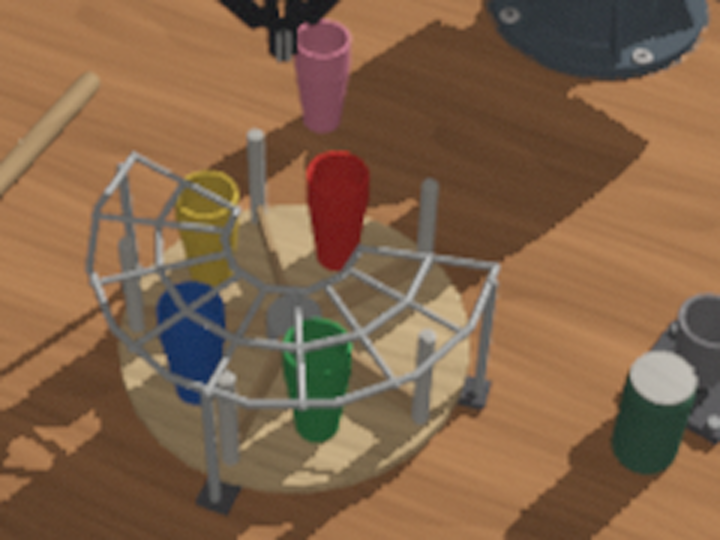

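View pics/w7.png

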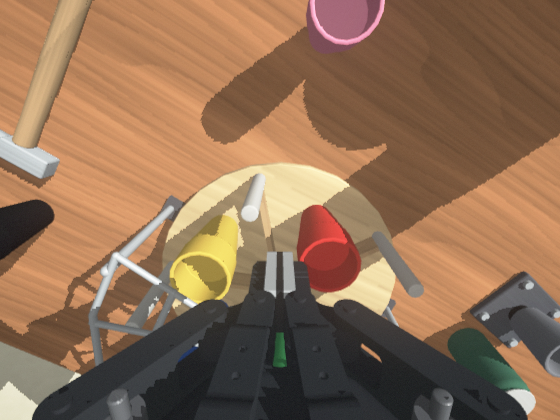

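```bash
python3 - <<'E'
from h import *
ps=pose()
im=cv2.imread('pics/w7.png'); cv2.imwrite('pics/w7c.png',cv2.resize(im[180:310,270:430],None,fx=4.5,fy=4.5,interpolation=cv2.INTER_CUBIC))
p,e=tri(ray('wrist',331,262,ps),ray('scene',180+337/3,140+170/3)); print(p,e)
d=p[:2]-[604,-89.5];print(np.hypot(*d),np.degrees(np.arctan2(d[1],d[0]))%360)
print(onz('scene',180+337/3,140+170/3,146),onz('wrist',331,262,146,ps))
im=cv2.imread('pics/s7f.png'); cv2.imwrite('pics/s7c.png',cv2.resize(im[180:240,260:330],None,fx=9,fy=9,interpolation=cv2.INTER_CUBIC))
E
```

```text
[495.6590892  -96.56401896 144.94323619] 1.8449102229081653
108.57095982149018 183.73050565669635
[495.9240109  -95.44992957 146.        ] [495.69510774 -97.8735773  146.        ]
```

View pics/w7c.png

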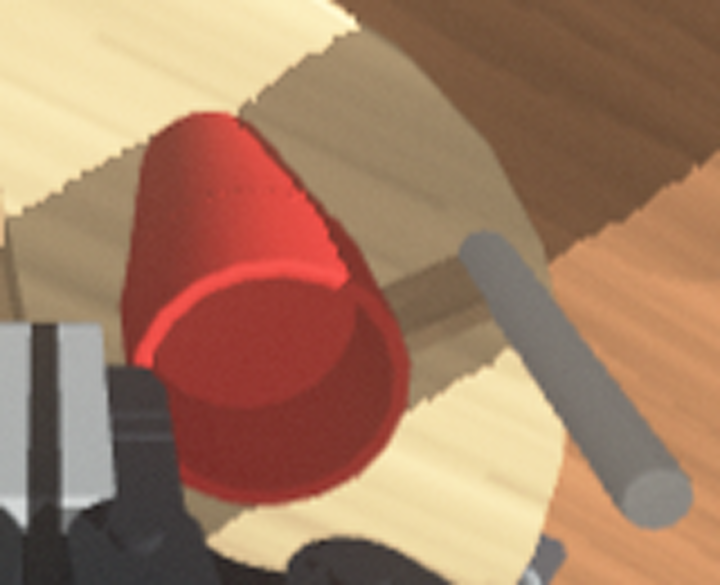

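View pics/s7c.png

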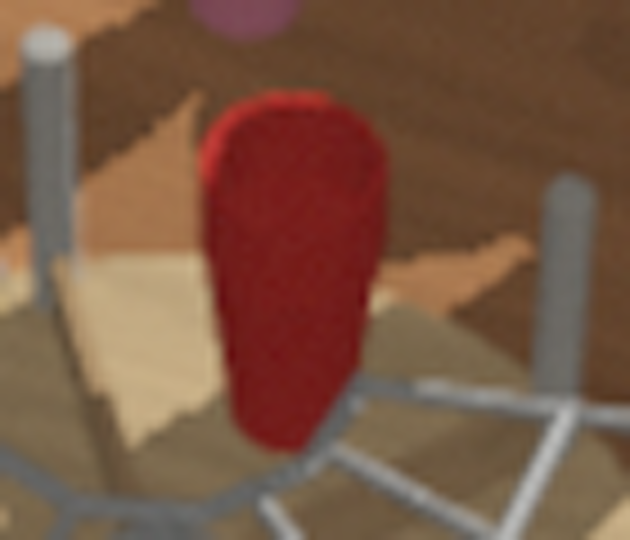

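carry_out:
  moves:
    - {"tx":0,"ty":22,"tz":29,"ax":0,"ay":0,"az":0}
    - {"tx":0,"ty":22,"tz":30,"ax":0,"ay":0,"az":0}
    - {"tx":0,"ty":0,"tz":0,"ax":0.12,"ay":0,"az":0}
    - {"tx":0,"ty":0,"tz":0,"ax":0.12,"ay":0,"az":0}
    - {"tx":0,"ty":0,"tz":0,"ax":0.12,"ay":0,"az":0}
    - {"tx":0,"ty":0,"tz":0,"ax":0.12,"ay":0,"az":0}
    - {"tx":0,"ty":0,"tz":0,"ax":0,"ay":0,"az":0}
    - {"tx":0,"ty":0,"tz":0,"ax":0,"ay":0,"az":0}
  gripper: 0

```text
t: 11.1
tool_pos: [498.6, -97.5, 238.1]
ee_rot: [-179.6, 90.0, -175.6]
ft_force: [-0.5, 0.3, -0.1]
finger_gap: 85.2
```

```bash
python3 - <<'E'
from h import *
o=bot.observe();ps=pose();print(o['t'],ps[0],ps[1].round(3),o['ft_force'],o['qpos'].round(1),o['finger_gap'])
im=read_camera('wrist');save('w8',im)
hsv=cv2.cvtColor(im,cv2.COLOR_RGB2HSV); m=(((hsv[...,0]<8)|(hsv[...,0]>172))&(hsv[...,1]>150)).astype(np.uint8)
n,l,st,ce=cv2.connectedComponentsWithStats(m); k=1+np.argmax(st[1:,4]); print(st[k],ce[k])
E
```

```text
11.1 [498.59425708 -97.5061061  238.11833294] [[-0.    -0.069  0.998]
 [-0.     0.998  0.069]
 [-1.    -0.    -0.   ]] [-0.48555928  0.31894323 -0.05672152] [-11.1  11.9  -2.1  76.   -0.  -15. ] 85.22555210525324
[ 248  162   69   80 4056] [281.43614398 204.05769231]
```

View pics/w8.png

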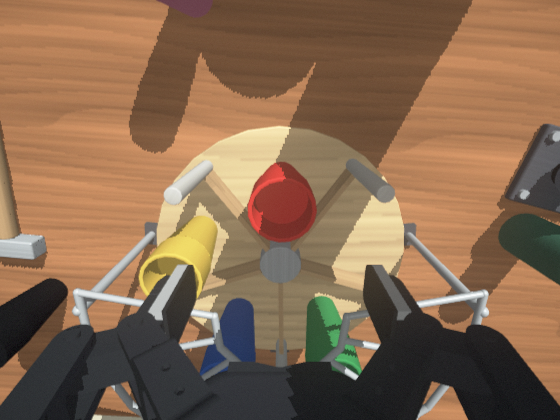

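```bash
python3 - <<'E'
from h import *
im=cv2.imread('pics/w8.png'); cv2.imwrite('pics/w8c.png',cv2.resize(im[150:260,220:340],None,fx=5,fy=5,interpolation=cv2.INTER_CUBIC))
ps=pose()
for c in [(282.5,207.5),(282.5,209)]: print(onz('wrist',*c,146,ps))
print(29.5*cam('wrist')[0]/ (onz('wrist',282.5,207.5,146,ps)-ray('wrist',0,0,ps)[0])[2])
E
```

```text
[497.59817804 -94.90882547 146.        ]
[498.93592159 -94.81239957 146.        ]Traceback (most recent call last):
  File "<stdin>", line 5, in <module>
  File "h.py", line 10, in cam
    T=np.array(m['tool_from_camera']);p,R=ps
                                      ^^^
TypeError: cannot unpack non-iterable NoneType object
```

View pics/w8c.png

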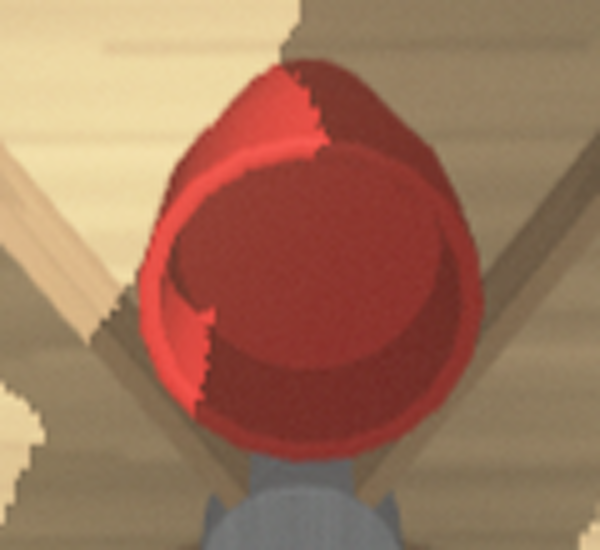

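The target cup is confirmed: rim centred at about (282,210), between two posts and outside the guard. The rim height triangulates to about 145 mm against an expected 146. I'll descend and grasp.

carry_out:
  moves:
    - {"tx":40,"ty":2.6,"tz":1.4,"ax":0,"ay":0,"az":0}
    - {"tx":35,"ty":0,"tz":0,"ax":0,"ay":0,"az":0}
    - {"tx":30,"ty":0,"tz":0,"ax":0,"ay":0,"az":0}
    - {"tx":15,"ty":0,"tz":0,"ax":0,"ay":0,"az":0}
    - {"tx":10,"ty":0,"tz":0,"ax":0,"ay":0,"az":0}
    - {"tx":0,"ty":0,"tz":0,"ax":0,"ay":0,"az":0}

```text
t: 11.75
tool_pos: [499.5, -95.0, 107.4]
ee_rot: [168.1, 89.9, 172.0]
ft_force: [0.2, 0.5, 0.2]
finger_gap: 85.0
```

carry_out:
  moves:
    - {"tx":0,"ty":0,"tz":0,"ax":0,"ay":0,"az":0}
    - {"tx":0,"ty":0,"tz":0,"ax":0,"ay":0,"az":0}
    - {"tx":0,"ty":0,"tz":0,"ax":0,"ay":0,"az":0}
    - {"tx":0,"ty":0,"tz":0,"ax":0,"ay":0,"az":0}
    - {"tx":0,"ty":0,"tz":0,"ax":0,"ay":0,"az":0}
    - {"tx":0,"ty":0,"tz":0,"ax":0,"ay":0,"az":0}
  gripper: 1
  squeeze: 40

```text
t: 12.35
tool_pos: [501.0, -95.3, 109.7]
ee_rot: [-16.3, 89.9, -12.5]
ft_force: [-0.1, 0.2, 6.1]
finger_gap: 58.6
```

```bash
python3 - <<'E'
from h import *
o=bot.observe();ps=pose();print(o['t'],ps[0],ps[1].round(3),o['ft_force'],o['qpos'].round(1),o['finger_gap'])
im=read_camera('wrist');save('w9',im)
E
```

```text
12.35 [501.00733366 -95.27830795 109.69796255] [[ 0.002 -0.066  0.998]
 [-0.001  0.998  0.066]
 [-1.    -0.001  0.002]] [-0.09520394  0.16387771  6.14559269] [-10.8  16.2 -15.9  57.7  -0.  -14.5] 58.60789503393662
```

View pics/w9.png

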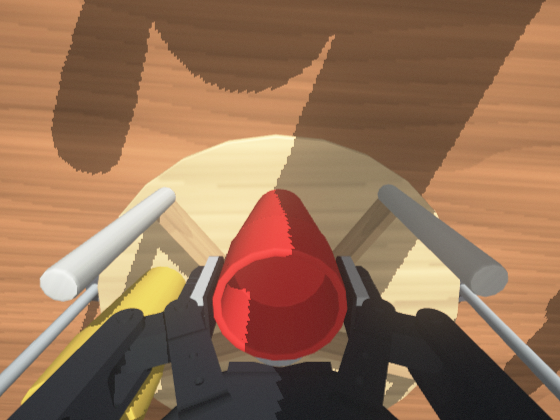

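carry_out:
  moves:
    - {"tx":-5,"ty":0,"tz":0,"ax":0,"ay":0,"az":0}
    - {"tx":-10,"ty":0,"tz":0,"ax":0,"ay":0,"az":0}
    - {"tx":-20,"ty":0,"tz":0,"ax":0,"ay":0,"az":0}
    - {"tx":-30,"ty":0,"tz":0,"ax":0,"ay":0,"az":0}
    - {"tx":-30,"ty":0,"tz":0,"ax":0,"ay":0,"az":0}
    - {"tx":-30,"ty":0,"tz":0,"ax":0,"ay":0,"az":0}
    - {"tx":-20,"ty":0,"tz":0,"ax":0,"ay":0,"az":0}
    - {"tx":-10,"ty":0,"tz":0,"ax":0,"ay":0,"az":0}

```text
t: 13.2
tool_pos: [500.7, -95.2, 266.0]
ee_rot: [-16.3, 89.8, -12.5]
ft_force: [0.2, -0.3, -1.4]
finger_gap: 58.6
```

```bash
python3 - <<'E'
from h import *
o=bot.observe();ps=pose();print(o['t'],ps[0],ps[1].round(3),o['ft_force'],o['qpos'].round(1),o['finger_gap'])
im=read_camera('wrist');save('w10',im)
im=read_camera('scene');save('s10',im,(180,100,460,310),2.8)
im=read_camera('top');save('t10',im,(120,180,220,280),6)
# needed
R=ps[1]; d=np.array([472.7,262.9])-ps[0][:2]; print(R.T@np.array([*d,0]))
E
```

```text
13.2 [500.70918026 -95.19092318 265.99365148] [[ 0.003 -0.066  0.998]
 [-0.001  0.998  0.066]
 [-1.    -0.001  0.003]] [ 0.15401759 -0.31672665 -1.4210741 ] [-10.8  11.5   1.4  79.8  -0.  -14.5] 58.57109655178528
[-3.39206695e-01  3.59158284e+02 -4.34001928e+00]
```

View pics/w10.png

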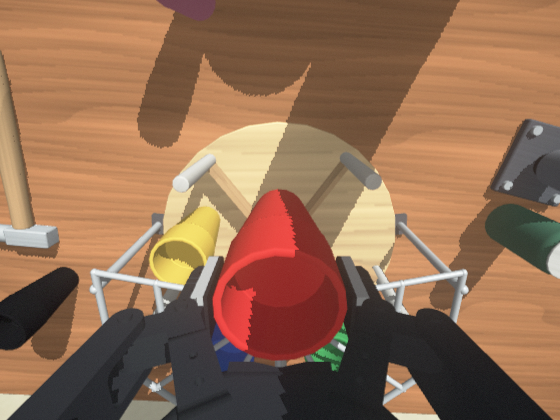

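View pics/s10.png

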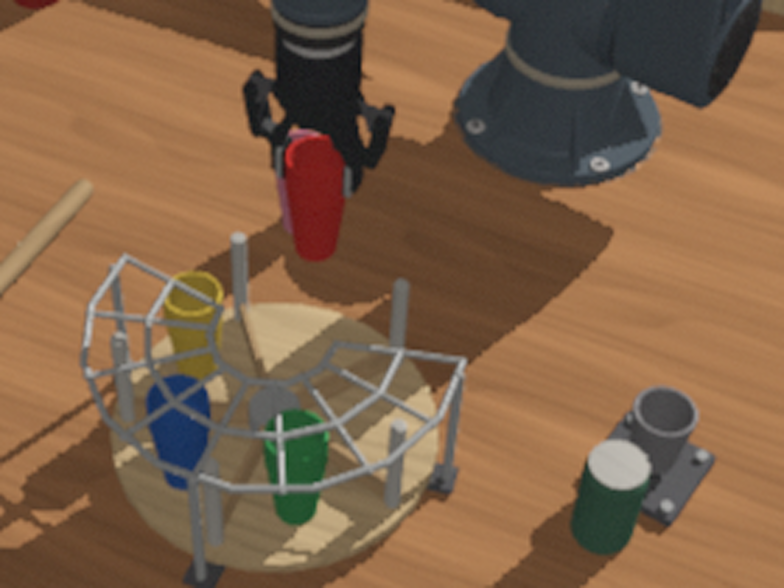

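View pics/t10.png

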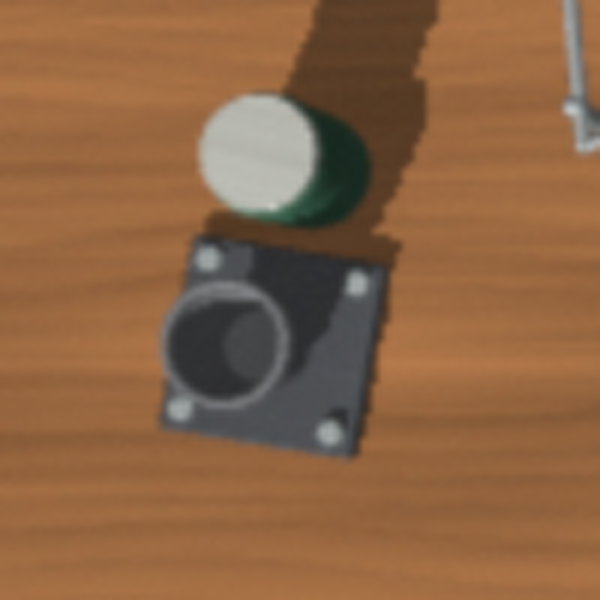

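```bash
python3 - <<'E'
from h import *
T=lambda u,v:(120+u/6,180+v/6); S=lambda u,v:(180+u/2.8,100+v/2.8)
print(onz('top',*T(226,345),98), 'plate',onz('top',*T(268.75,346.75),14))
print(onz('scene',*S(664.5,419),98)); print(tri(ray('top',*T(226,345)),ray('scene',*S(664.5,419))))
E
```

```text
[472.83825876 259.35632795  98.        ] plate [473.50212834 261.26805695  14.        ]
[483.27518655 266.65389669  98.        ]
(array([472.66551091, 264.5948059 ,  84.23713955]), np.float64(2.9074183217928256))
```

carry_out:
  moves:
    - {"tx":0,"ty":20,"tz":0,"ax":0,"ay":0,"az":0}
    - {"tx":0,"ty":40,"tz":0,"ax":0,"ay":0,"az":0}
    - {"tx":0,"ty":45,"tz":0,"ax":0,"ay":0,"az":0}
    - {"tx":0,"ty":45,"tz":0,"ax":0,"ay":0,"az":0}
    - {"tx":0,"ty":45,"tz":0,"ax":0,"ay":0,"az":0}
    - {"tx":0,"ty":40,"tz":0,"ax":0,"ay":0,"az":0}
    - {"tx":0,"ty":20,"tz":0,"ax":0,"ay":0,"az":0}
    - {"tx":0,"ty":0,"tz":0,"ax":0,"ay":0,"az":0}

```text
t: 14.15
tool_pos: [482.4, 161.6, 261.6]
ee_rot: [-175.2, 89.9, -171.2]
ft_force: [0.1, 0.5, -1.4]
finger_gap: 58.7
```

```bash
python3 - <<'E'
from h import *
o=bot.observe();ps=pose();print(o['t'],ps[0],ps[1].round(3),o['ft_force'],o['qpos'].round(1),o['finger_gap'])
im=read_camera('wrist');save('w11',im)
np.save('ps11.npy',np.c_[ps[1],ps[0]])
E
```

```text
14.15 [482.42126074 161.63308705 261.64930201] [[-0.003 -0.069  0.998]
 [-0.     0.998  0.069]
 [-1.    -0.    -0.003]] [ 0.09384611  0.49457256 -1.43812419] [18.5 11.7  1.1 79.5  0.  14.5] 58.73242179400637
```

View pics/w11.png

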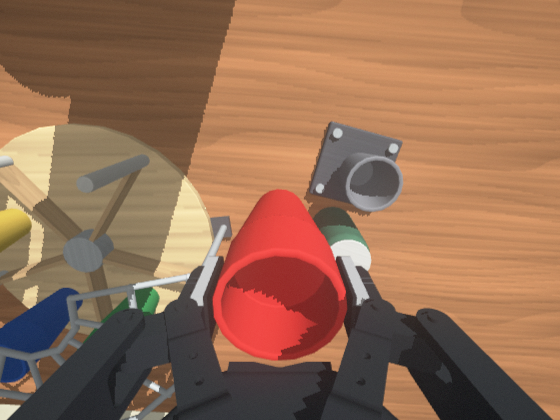

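```bash
python3 - <<'E'
from h import *
im=cv2.imread('pics/w11.png'); cv2.imwrite('pics/w11c.png',cv2.resize(im[110:230,300:420],None,fx=5,fy=5,interpolation=cv2.INTER_CUBIC))
M=np.load('ps11.npy'); ps=(M[:,3],M[:,:3])
for y in(258,260,262): print(y,proj('wrist',[473,y,98],ps))
E
```

```text
258 [370.1343039  183.67127927]
260 [371.99346951 183.79672296]
262 [373.85213667 183.92213301]
```

View pics/w11c.png

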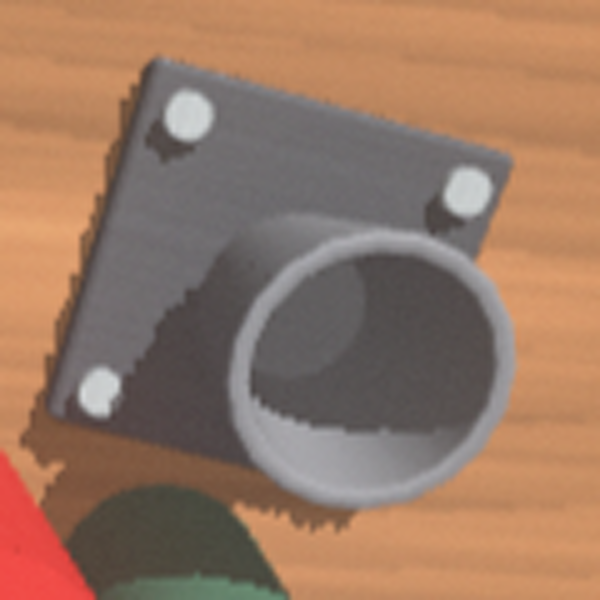

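carry_out:
  moves:
    - {"tx":0,"ty":20,"tz":0,"ax":0,"ay":0,"az":0}
    - {"tx":0,"ty":40,"tz":1,"ax":0,"ay":0,"az":0}
    - {"tx":0,"ty":40,"tz":2,"ax":0,"ay":0,"az":0}
    - {"tx":0,"ty":40,"tz":2,"ax":0,"ay":0,"az":0}
    - {"tx":0,"ty":40,"tz":2,"ax":0,"ay":0,"az":0}
    - {"tx":0,"ty":20,"tz":2,"ax":0,"ay":0,"az":0}
    - {"tx":0,"ty":0,"tz":0,"ax":0,"ay":0,"az":0}
    - {"tx":0,"ty":0,"tz":0,"ax":0,"ay":0,"az":0}

```text
t: 15.0
tool_pos: [479.2, 358.4, 262.3]
ee_rot: [-132.2, 89.9, -128.5]
ft_force: [-0.6, -0.1, -1.0]
finger_gap: 59.0
```

```bash
python3 - <<'E'
from h import *
o=bot.observe();ps=pose();print(o['t'],ps[0],ps[1].round(3),o['ft_force'],o['qpos'].round(1),o['finger_gap'])
im=read_camera('wrist');save('w12',im)
np.save('ps12.npy',np.c_[ps[1],ps[0]])
u,v=proj('wrist',[473,262,98],ps).astype(int);print(u,v); save('w12c',im,(u-60,v-60,u+60,v+60),5)
E
```

```text
15.0 [479.21757172 358.43571897 262.26361279] [[-0.001 -0.066  0.998]
 [-0.002  0.998  0.066]
 [-1.    -0.002 -0.001]] [-0.58933207 -0.10777397 -0.99804995] [36.8 20.8 13.9 83.3 -0.  33. ] 58.99329937610307
189 174
```

View pics/w12c.png

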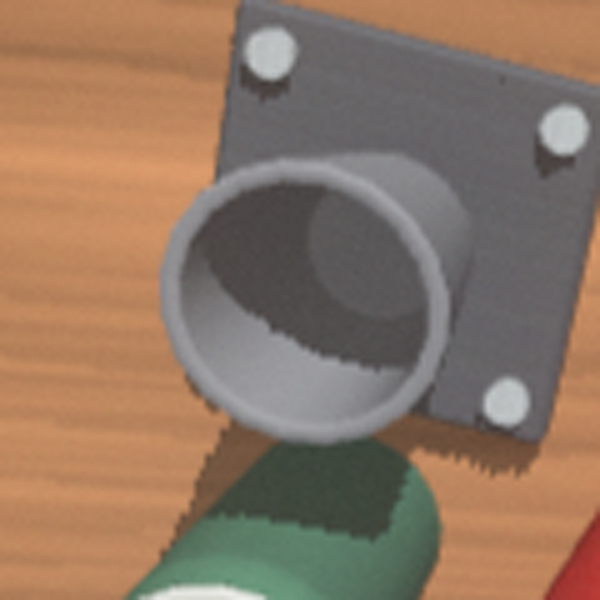

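```bash
python3 - <<'E'
from h import *
L=[]
for n,c in(('ps11',(374.7,183.5)),('ps12',(190.1,174.3))):
    M=np.load(n+'.npy'); ps=(M[:,3],M[:,:3]); L.append(ray('wrist',*c,ps)); print(onz('wrist',*c,98,ps))
print(tri(*L))
im=cv2.imread('pics/w12.png'); cv2.imwrite('pics/w12h.png',cv2.resize(im[170:370,190:370],None,fx=3,fy=3,interpolation=cv2.INTER_CUBIC))
E
```

```text
[472.47729473 262.82140331  98.        ]
[472.82445677 263.13692958  98.        ]
(array([472.76939727, 263.00521856,  97.52141118]), np.float64(0.3424633603166386))
```

View pics/w12h.png

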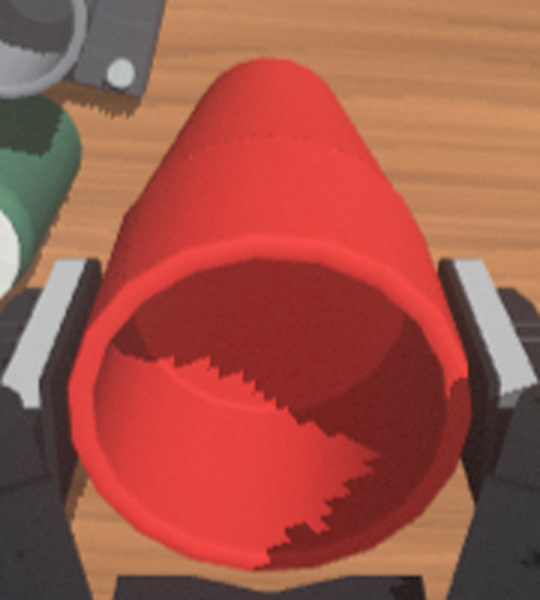

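```bash
python3 - <<'E'
from h import *
T=np.array(CM['wrist']['tool_from_camera']); f=cam('top')[0]; m=CM['wrist']; f=210/np.tan(np.radians(m['fovy']/2))
def onx(u,v,x):
    d=T[:3,:3]@np.array([(u-m['cx'])/f,(v-m['cy'])/f,1]); c=T[:3,3]; return c+d*(x-c[0])/d[0]
for x in(-34,-36.3,-38): print('rim',x,onx(279.8,304.5,x),'w', onx(190+470/3,304.5,x)[1]-onx(190+69/3,304.5,x)[1])
for x in (80,81.7,84): print('foot edge',x,onx(280,189.3,x), 'centre z',onx(280,189.3,x)[2]+20)
print('rim front',onx(280,170+237/3,-36.3)[2]+29.5,'back',onx(280,170+570/3,-36.3)[2]-29.5)
E
```

```text
rim -34 [-34.           0.43207491  -0.68376817] w 58.72038205942279
rim -36.3 [-36.3          0.43130101  -2.46208581] w 57.47863273056395
rim -38 [-38.           0.43072901  -3.7764945 ] w 56.5608180092335
foot edge 80 [ 80.           0.64160159 -20.29560418] centre z -0.2956041764070534
foot edge 81.7 [ 81.7          0.64347986 -19.8035151 ] centre z 0.19648490279480768
foot edge 84 [ 84.           0.64602104 -19.13774752] centre z 0.8622524805385012
rim front 0.3955247066605736 back -1.0797373839720734
```

carry_out:
  moves:
    - {"tx":0,"ty":-15,"tz":-2.8,"ax":0,"ay":0,"az":0}
    - {"tx":0,"ty":-30,"tz":-4,"ax":0,"ay":0,"az":0}
    - {"tx":0,"ty":-30,"tz":-4,"ax":0,"ay":0,"az":0}
    - {"tx":0,"ty":-20.3,"tz":-2,"ax":0,"ay":0,"az":0}
    - {"tx":0,"ty":0,"tz":0,"ax":0,"ay":0,"az":0}
    - {"tx":0,"ty":0,"tz":0,"ax":0,"ay":0,"az":0}

```text
t: 15.65
tool_pos: [472.7, 262.0, 263.9]
ee_rot: [25.5, 90.0, 29.1]
ft_force: [0.2, -0.2, -1.4]
finger_gap: 58.3
```

carry_out:
  moves:
    - {"tx":25,"ty":0,"tz":0,"ax":0,"ay":0,"az":0}
    - {"tx":25,"ty":0,"tz":0,"ax":0,"ay":0,"az":0}
    - {"tx":15,"ty":0,"tz":0,"ax":0,"ay":0,"az":0}
    - {"tx":5,"ty":0,"tz":0,"ax":0,"ay":0,"az":0}
    - {"tx":0,"ty":0,"tz":0,"ax":0,"ay":0,"az":0}

```text
t: 16.15
tool_pos: [472.4, 263.6, 192.9]
ee_rot: [-153.4, 89.9, -149.6]
ft_force: [-0.0, -0.3, -1.3]
finger_gap: 58.8
```

```bash
python3 - <<'E'
from h import *
o=bot.observe();ps=pose();print(o['t'],ps[0],ps[1].round(4),o['ft_force'],o['finger_gap'])
print('delta tool',ps[1].T@(np.array([472.7,263.0,0])-ps[1]@[0,.5,0]-[*ps[0][:2],0]))
im=read_camera('scene');save('s13',im,(340,180,480,320),4)
im=read_camera('wrist');save('w13',im)
E
```

```text
16.15 [472.41066695 263.61843009 192.88800746] [[-1.000e-03 -6.610e-02  9.978e-01]
 [-6.000e-04  9.978e-01  6.610e-02]
 [-1.000e+00 -5.000e-04 -1.000e-03]] [-0.01221891 -0.2819192  -1.327432  ] 58.81053340651041
delta tool [ 6.99987629e-05 -1.13619578e+00  2.47839300e-01]
```

View pics/s13.png

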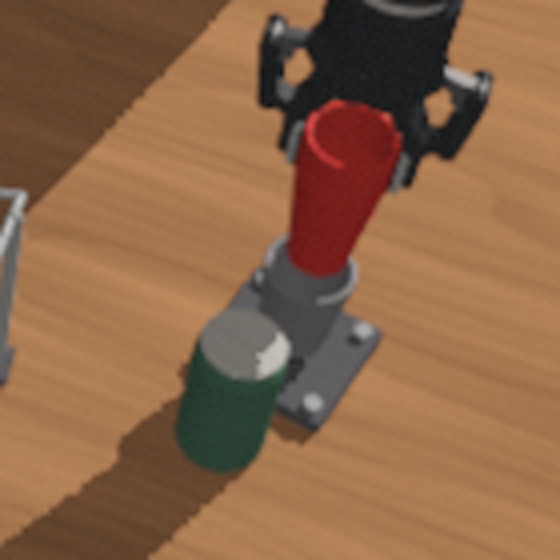

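View pics/w13.png

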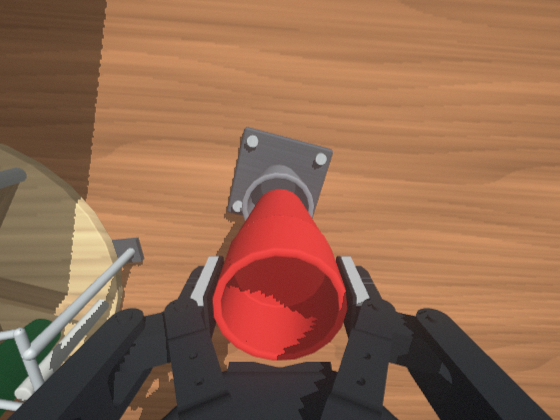

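carry_out:
  moves:
    - {"tx":10,"ty":-0.8,"tz":0,"ax":0,"ay":0,"az":0}
    - {"tx":10,"ty":0,"tz":0,"ax":0,"ay":0,"az":0}
    - {"tx":10,"ty":0,"tz":0,"ax":0,"ay":0,"az":0}
    - {"tx":8,"ty":0,"tz":0,"ax":0,"ay":0,"az":0}
    - {"tx":5,"ty":0,"tz":0,"ax":0,"ay":0,"az":0}
    - {"tx":0,"ty":0,"tz":0,"ax":0,"ay":0,"az":0}

```text
t: 16.85
tool_pos: [472.3, 262.5, 149.3]
ee_rot: [-152.1, 89.9, -148.3]
ft_force: [-0.1, -0.3, -1.6]
finger_gap: 58.6
```

carry_out:
  moves:
    - {"tx":4,"ty":0,"tz":0,"ax":0,"ay":0,"az":0}
    - {"tx":0,"ty":0,"tz":0,"ax":0,"ay":0,"az":0}

```text
t: 17.05
tool_pos: [472.7, 262.8, 146.1]
ee_rot: [-124.7, 90.0, -120.9]
ft_force: [1.2, 0.2, -1.2]
finger_gap: 58.6
```

carry_out:
  moves:
    - {"tx":3,"ty":0,"tz":0,"ax":0,"ay":0,"az":0}
    - {"tx":0,"ty":0,"tz":0,"ax":0,"ay":0,"az":0}

```text
t: 17.25
tool_pos: [472.7, 262.7, 143.1]
ee_rot: [-100.7, 90.0, -96.9]
ft_force: [0.7, 0.4, -1.1]
finger_gap: 58.7
```

carry_out:
  moves:
    - {"tx":3,"ty":0,"tz":0,"ax":0,"ay":0,"az":0}
    - {"tx":0,"ty":0,"tz":0,"ax":0,"ay":0,"az":0}

```text
t: 17.45
tool_pos: [472.8, 262.7, 140.1]
ee_rot: [-75.1, 90.0, -71.3]
ft_force: [0.9, -0.9, -0.6]
finger_gap: 58.8
```

carry_out:
  moves:
    - {"tx":2,"ty":0,"tz":0,"ax":0,"ay":0,"az":0}
    - {"tx":0,"ty":0,"tz":0,"ax":0,"ay":0,"az":0}

```text
t: 17.65
tool_pos: [472.9, 262.6, 138.2]
ee_rot: [-56.5, 90.0, -52.8]
ft_force: [0.9, -0.9, -1.8]
finger_gap: 58.6
```

carry_out:
  moves:
    - {"tx":2,"ty":0,"tz":0,"ax":0,"ay":0,"az":0}
    - {"tx":0,"ty":0,"tz":0,"ax":0,"ay":0,"az":0}

```text
t: 17.85
tool_pos: [473.0, 262.6, 136.2]
ee_rot: [-42.9, 90.0, -39.2]
ft_force: [2.3, -2.3, -1.5]
finger_gap: 59.1
```

carry_out:
  moves:
    - {"tx":2,"ty":0,"tz":0,"ax":0,"ay":0,"az":0}
    - {"tx":0,"ty":0,"tz":0,"ax":0,"ay":0,"az":0}

```text
t: 18.05
tool_pos: [473.0, 262.6, 134.3]
ee_rot: [-35.0, 90.0, -31.2]
ft_force: [3.2, -3.0, 1.4]
finger_gap: 58.7
```

The taper is touching and pushing the tool toward +x and −y, so I'll ease about 1 mm that way.

carry_out:
  moves:
    - {"tx":0,"ty":-0.8,"tz":0.7,"ax":0,"ay":0,"az":0}
    - {"tx":0,"ty":0,"tz":0,"ax":0,"ay":0,"az":0}

```text
t: 18.25
tool_pos: [473.4, 262.3, 134.3]
ee_rot: [118.5, 90.0, 122.3]
ft_force: [2.1, 0.7, -0.4]
finger_gap: 59.0
```

carry_out:
  moves:
    - {"tx":1,"ty":0,"tz":0,"ax":0,"ay":0,"az":0}
    - {"tx":0,"ty":0,"tz":0,"ax":0,"ay":0,"az":0}

```text
t: 18.45
tool_pos: [473.5, 262.3, 133.3]
ee_rot: [85.8, 90.0, 89.6]
ft_force: [3.0, 0.4, -0.8]
finger_gap: 58.8
```

carry_out:
  moves:
    - {"tx":1,"ty":0,"tz":0,"ax":0,"ay":0,"az":0}
    - {"tx":0,"ty":0,"tz":0,"ax":0,"ay":0,"az":0}

```text
t: 18.65
tool_pos: [473.6, 262.3, 132.3]
ee_rot: [48.4, 90.0, 52.2]
ft_force: [2.8, 0.4, 0.5]
finger_gap: 59.2
```

carry_out:
  moves:
    - {"tx":1,"ty":0,"tz":0.6,"ax":0,"ay":0,"az":0}
    - {"tx":0,"ty":0,"tz":0,"ax":0,"ay":0,"az":0}

```text
t: 18.85
tool_pos: [473.9, 262.3, 131.3]
ee_rot: [133.7, 90.0, 137.5]
ft_force: [1.0, 1.4, 2.0]
finger_gap: 58.9
```

carry_out:
  moves:
    - {"tx":1,"ty":0,"tz":0,"ax":0,"ay":0,"az":0}
    - {"tx":0,"ty":0,"tz":0,"ax":0,"ay":0,"az":0}

```text
t: 19.05
tool_pos: [474.0, 262.2, 130.4]
ee_rot: [93.0, 90.0, 96.8]
ft_force: [-0.4, 1.5, 3.7]
finger_gap: 58.9
```

carry_out:
  moves:
    - {"tx":1,"ty":0,"tz":0,"ax":0,"ay":0,"az":0}
    - {"tx":0,"ty":0,"tz":0,"ax":0,"ay":0,"az":0}

```text
t: 19.25
tool_pos: [474.1, 262.2, 129.6]
ee_rot: [57.3, 90.0, 61.1]
ft_force: [0.3, 1.3, 6.8]
finger_gap: 58.6
```

carry_out:
  moves:
    - {"tx":0.5,"ty":0,"tz":0,"ax":0,"ay":0,"az":0}
    - {"tx":0,"ty":0,"tz":0,"ax":0,"ay":0,"az":0}
    - {"tx":0,"ty":0,"tz":0,"ax":0,"ay":0,"az":0}
    - {"tx":0,"ty":0,"tz":0,"ax":0,"ay":0,"az":0}

```text
t: 19.65
tool_pos: [474.1, 262.2, 129.3]
ee_rot: [44.6, 90.0, 48.4]
ft_force: [0.2, 1.5, 6.8]
finger_gap: 58.7
```

```bash
python3 - <<'E'
from h import *
o=bot.observe();ps=pose();print(o['t'],ps[0],ps[1].round(4),o['ft_force'],o['ft_torque'],o['finger_gap'])
im=read_camera('scene');save('s14',im,(340,180,480,320),4)
im=read_camera('wrist');save('w14',im)
E
```

```text
19.65 [474.10813658 262.24985716 129.28276499] [[ 4.000e-04 -6.590e-02  9.978e-01]
 [ 5.000e-04  9.978e-01  6.590e-02]
 [-1.000e+00  5.000e-04  5.000e-04]] [0.1997117  1.48732161 6.75702823] [0.29047548 0.09902247 0.02235587] 58.664924480402306
```

View pics/s14.png

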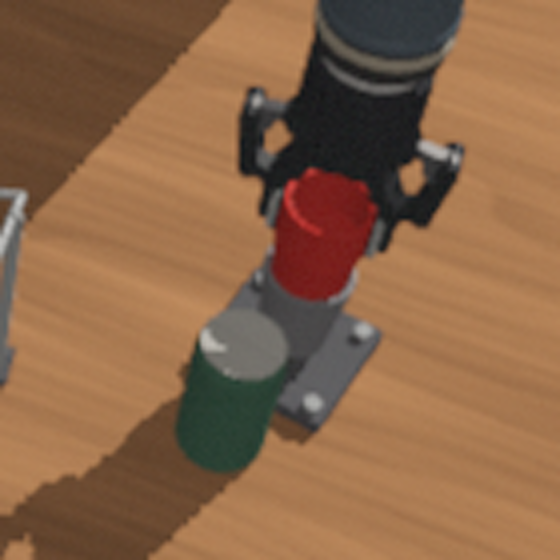

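View pics/w14.png

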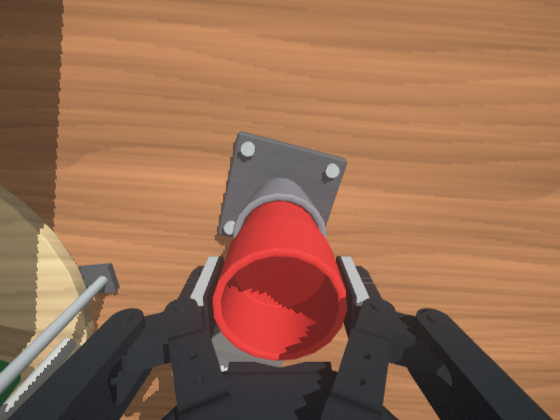

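carry_out:
  moves:
    - {"tx":-1,"ty":0,"tz":0,"ax":0,"ay":0,"az":0}
    - {"tx":0,"ty":0,"tz":0,"ax":0,"ay":0,"az":0}

```text
t: 19.95
tool_pos: [474.1, 262.3, 130.1]
ee_rot: [49.7, 90.0, 53.5]
ft_force: [0.3, 1.5, 5.0]
finger_gap: 58.3
```

carry_out:
  moves:
    - {"tx":0,"ty":0,"tz":0,"ax":0,"ay":0,"az":0}
    - {"tx":0,"ty":0,"tz":0,"ax":0,"ay":0,"az":0}
    - {"tx":0,"ty":0,"tz":0,"ax":0,"ay":0,"az":0}
    - {"tx":0,"ty":0,"tz":0,"ax":0,"ay":0,"az":0}
    - {"tx":0,"ty":0,"tz":0,"ax":0,"ay":0,"az":0}
    - {"tx":0,"ty":0,"tz":0,"ax":0,"ay":0,"az":0}
  gripper: 0

```text
t: 20.55
tool_pos: [474.0, 262.0, 129.7]
ee_rot: [-134.2, 90.0, -130.4]
ft_force: [0.4, -0.3, 0.2]
finger_gap: 85.2
```

```bash
python3 - <<'E'
from h import *
o=bot.observe();ps=pose();print(o['t'],ps[0],o['ft_force'],o['finger_gap'])
im=read_camera('wrist');save('w15',im)
E
```

```text
20.55 [474.02025661 262.03017446 129.71396029] [ 0.42758568 -0.25211205  0.15513371] 85.24726478916041
```

View pics/w15.png

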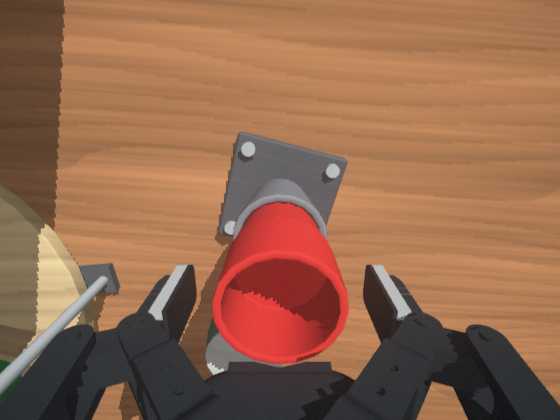

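Released cleanly: both pads (175,290) and (385,290) are clear of the cup. I'll retreat upward and check.

carry_out:
  moves:
    - {"tx":-10,"ty":0,"tz":0,"ax":0,"ay":0,"az":0}
    - {"tx":-20,"ty":0,"tz":0,"ax":0,"ay":0,"az":0}
    - {"tx":-35,"ty":0,"tz":0,"ax":0,"ay":0,"az":0}
    - {"tx":-35,"ty":0,"tz":0,"ax":0,"ay":0,"az":0}
    - {"tx":-30,"ty":0,"tz":0,"ax":0,"ay":0,"az":0}
    - {"tx":0,"ty":0,"tz":-20,"ax":0,"ay":0,"az":0}
    - {"tx":0,"ty":0,"tz":0,"ax":0,"ay":0,"az":0}

```text
t: 21.3
tool_pos: [453.1, 260.8, 261.7]
ee_rot: [30.5, 89.9, 34.3]
ft_force: [0.3, -1.7, -0.8]
finger_gap: 85.3
```

```bash
python3 - <<'E'
from h import *
o=bot.observe();ps=pose();print(o['t'],ps[0],o['ft_force'],o['finger_gap']); np.save('ps16.npy',np.c_[ps[1],ps[0]])
im=read_camera('wrist');save('w16',im)
im=read_camera('scene');save('s16',im,(180,120,460,330),2.8)
E
```

```text
21.3 [453.14260932 260.76729806 261.70013822] [ 0.25274549 -1.66910977 -0.83217254] 85.26894647187606
```

View pics/w16.png

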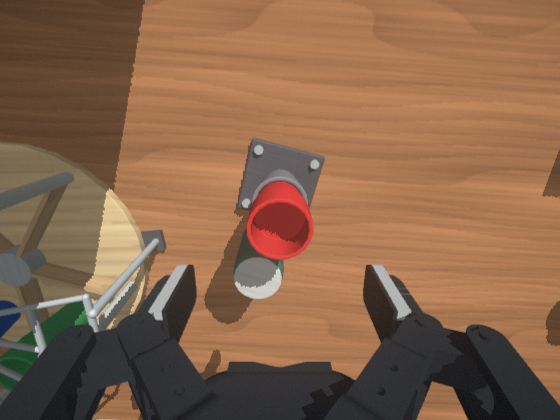

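View pics/s16.png

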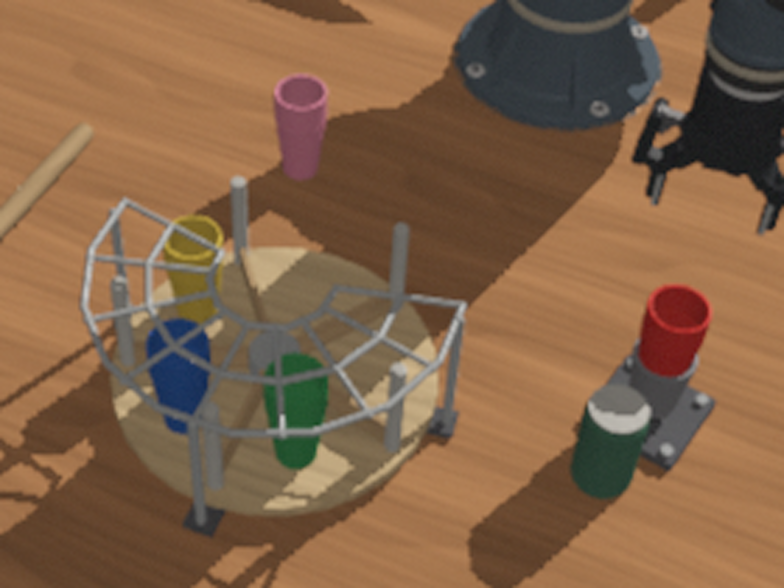

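```bash
python3 - <<'E'
from h import *
M=np.load('ps16.npy');ps=(M[:,3],M[:,:3])
im=cv2.imread('pics/w16.png'); cv2.imwrite('pics/w16c.png',cv2.resize(im[130:310,220:340],None,fx=4,fy=4,interpolation=cv2.INTER_CUBIC))
print('pred rim',proj('wrist',[472.7,263,168],ps),proj('scene',[472.7,263,168]))
print(tri(ray('wrist',280,221,ps),ray('scene',180+678.5/2.8,120+318/2.8)))
print(onz('wrist',280,221,168,ps))
E
```

```text
pred rim [280.2102016  229.00069521] [422.22086313 229.54650212]
(array([471.64856849, 264.43711275, 152.07486563]), np.float64(3.3077159671864846))
[465.22902663 262.32013749 168.        ]
```

View pics/w16c.png

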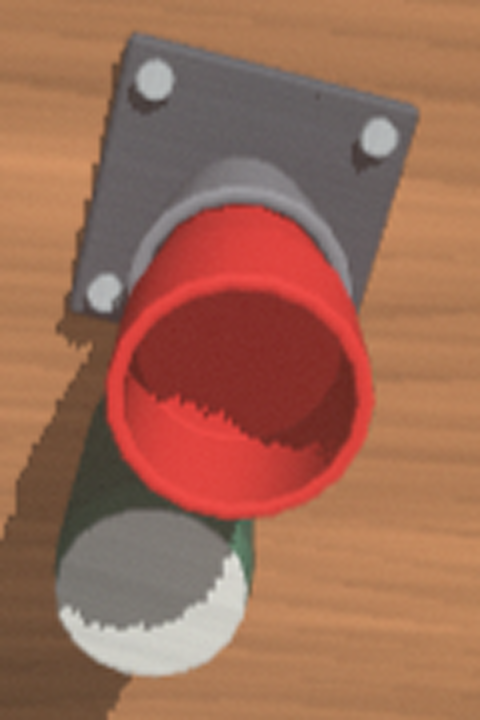

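The red rim is at (280.2,229.0), against (280.2,229.0) predicted for an upright cup 48 mm deep on the grey cup's axis. The other three cups are standing, and the can and hammer are untouched.

```bash
python3 - <<'E'
from bench import workorder
print(workorder.hand_in())
E
```

```text
the job is handed in; nothing more can be done
None
```

I turned the carousel about 110° anticlockwise with two pushes on its posts. That put the red cup's bay in the middle of the guard's open side: 183.7° measured, the same as the guard's middle. I then lifted the red cup by its band, lowered it into the grey cup until the taper touched, pressed with about 7 to 8 N, let go and backed off. The job was handed in at about 21 s.

- **Red cup:** after release, the wrist camera showed its rim at (280.2, 229.0), exactly where an upright cup 48 mm deep on the grey cup's axis should appear. The gripper was open and clear of everything.
- **Other things:** the three remaining cups were standing in their bays, and the oil can and hammer looked unmoved; I judged these by eye in the pictures.
- **What disagreed:** the scene camera saw the red rim about 4 pixels lower than predicted, putting it at 152 mm instead of 168 mm high. It had read the grey rim 4 to 14 mm low in the same way, so I relied on the wrist camera.
- **What I couldn't check:** the sink of the grey cup (about 2.5 mm) is inferred from the force, not measured directly.

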